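# Set out the cigar-maker's demonstration bench

### The arm

A 7-joint arm with a two-finger parallel gripper is mounted at the origin on the work surface. World frame = base frame: x ahead of the robot, y to its left, z up, the work surface at z = 0. Lengths are in m, angles in rad, forces in N, time in s.
With the tool pointing down it reaches from about 0.425 to 0.925 m from the base axis. Payload 6.8 kg.
Tool frame: the origin (TCP) lies on the centre line of the jaws, within the pads' length; the fingertips stand 19 mm ahead of it and the grasp point (between the pads) is the TCP; z points along the fingers, y is the line along which they close (so a half turn about z gives the same grasp; the last joint's range is limited). The gripper opens to 85 mm and grips with 20 to 120 N. Pads are 22 mm wide; open, the fingers measure 114 mm over their backs; the gripper's body (76 mm by 85 mm) begins 54 mm behind the grasp point. The pads swing forward as they close: fully open they stand 13 mm farther back than shut.
Start: joints at [-1.416, 0.477, 0.022, 1.555, -0.011, 1.109, -0.083], TCP at [0.175, 0.652, 0.25] pointing down, gripper open.
Joint ranges: [-2.96, 2.96], [-0.34, 2.1], [-1.41, 1.46], [0.24, 2.44], [-1.37, 4.51], [0.17, 1.92], [-2.96, 2.96]. Speed limits (rad/s): [2.39, 2.39, 3.14, 3.14, 3.14, 3.14, 3.14].

### API

Orientations are given as a rotation vector (axis times angle).
In Python, from bench import r gives the robot as it stands. The module is installed in compiled form; this text tells all that it offers.
- The arm moves only by the tool arm_command, never from a script. Its argument "rows" is a list of rows, each an object of numbers: "fingers": the opening, from -1 (shut) to 1 (fully open); "x", "y", "z": the shift along the tool's x, y, z in m; "ax", "ay", "az": the turn, a rotation vector about the tool's x, y, z in degrees. In form: [{"fingers": .., "x": .., "y": .., "z": .., "ax": .., "ay": .., "az": ..}, ...]. A call has 1 to 10 rows; each row shifts and turns the commanded pose from where the row before left it, along the tool's axes as they then stand; what a row does not reach is not made up. A row lasts 1/12 s, in which the tool goes at most 41.7 mm and 7.16 degrees, less where a joint would pass 70% of its speed; a pose out of reach is approached as far as the arm can. A call is refused whole if a number of a shift passes 0.0417 or a number of a turn 7.16, either way. A call with a gripper value outside its range is refused whole. The fingers move at their own pace and stop on an object; "grip_force" is the grip in N (left out, the last holds). Time passes only in rows, so rows that do not move let the fingers close. It gives the time, the measured TCP pose, the force, the opening and the grip force at its end, in the units of the state.
- r.get_obs(): the state, without advancing time (a new reading comes with each control period).
- r.grab_frame(name): name is "side" or "top" or "wrist"; returns a dict with "frame" (420x560x3 uint8, red, green, blue), "depth" (420x560 float32, m along the optical axis (not along the pixel's ray), 0 where there is no reading), "K" (3x3 intrinsics, pixels), "distortion" ([k1, k2, p1, p2, k3] as OpenCV has them; the pictures are not rectified), "world_from_camera" (4x4, takes a point from camera to world coordinates). Camera axes: x right, y down, z forward; pixel columns grow to the right and rows downward; lengths in m; the calibration is good to about 2 mm. A picture is of the moment at which its call begins.
- r.hand_in(): hands the job in; it is judged then, once.
The state is a dict: "clock": time; "joints": joint angles; "qvel": joint speeds; "tau": joint torques, N m; "tcp_pos": TCP position; "orientation": TCP orientation; "contact_force": force on the tool from outside, world axes, zero at the start; "moment": the same for the moment, N m; "grip_width": finger opening in m; "gripper_force": force on a finger pad.
Only numpy, scipy, OpenCV 4.12 (cv2) and the standard library are available. Lean on these libraries where they do the work, as an engineer would, in place of code of your own. Each camera call takes 0.05 s, during which the arm holds its last target. There are 200 camera calls.

### The job

Set out the bench for the cigar-making demonstration, in this order: lay the dark wooden mould flat on the middle of the green mat, lengthwise along the mat; stand the brass weight upright on the middle of the mould; stand the red-capped glue jar on the bench midway between the mat and the cigar box, in line with their centres; and last put the blue tin flat on the cigar box, in the middle of that half of its lid which is nearer the jar. Leave the amber jar, the copper bell and the white spool where they stand.

Things in the scene. Friction and masses are not known exactly. Their poses are not given: they have to be found in the camera images.
- mould: Loose dark-wood cigar mould block with a pale seam and two dark bands, 44 (its x) x 110 (its y, the long axis) x 28 mm high. Origin: centre of the underside, z up. At the start it lies on the bench with its long axis roughly along world x (within 0.35 rad); its two ends are alike. About 0.11 kg.
- weight: Loose brass weight, round: base 42 mm diameter and 28 mm high, then a neck, then a cylindrical grip knob 20 mm diameter from 40 to 54 mm height (the top). Origin: centre of the underside, z up. About 0.3 kg.
- jar: Loose glue jar: clear glass body 54 mm diameter, 56 mm high with a white paper band, and a red cap 48 mm diameter up to 72 mm height. Origin: centre of the underside, z up. About 0.16 kg.
- tin: Loose round blue tin, 54 mm diameter, 40 mm high, with an aluminium band and a yellow disc on top. Origin: centre of the underside, z up. About 0.12 kg.
- mat: Green work mat fixed on the bench, 130 (its x) x 170 (its y, the long axis) x 3 mm thick, with a thin white line along each long edge. Origin: centre of the underside; the top is 3 mm higher. Its y axis lies roughly along world y (within 0.1 rad). It lies to the left or the right of the cigar box; the line from its centre to the box's centre runs along its y axis (either way), and the centres are about 380 mm apart.
- box: Closed wooden cigar box fixed on the bench, 105 (its x) x 160 (its y, the long axis) x 45 mm high, flat pale lid with a thin red border, red bands and a brass clasp. Origin: centre of the underside; the lid's top is 45 mm higher. Its y axis lies roughly along world y (within 0.25 rad).
- darkjar: Bystander, loose: amber jar with black cap, 44 mm diameter, 64 mm high. Origin: centre of the underside. Leave it alone.
- bell: Bystander, loose: copper hand bell, 44 mm diameter at the foot, 58 mm high. Origin: centre of the underside. Leave it alone.
- spool: Bystander, loose: white thread spool standing upright, 42 mm diameter, 42 mm high. Origin: centre of the underside. Leave it alone.
Not all that is in view belongs to the job. Of the things that look like the weight, the largest one is meant.

How it is judged:
By the outcome, as a careful person would: the job done as asked, in the order asked, and still so for the second after the job is handed in, with the robot touching nothing.
It also fails if it takes over 104 s, if anything falls off the work surface, if the arm or the gripper's body presses on something with over 40 N, if the wrist force passes 120 N, or if a joint passes its speed limit or range.

## Working session

There is one attempt and no reset: what is moved stays moved. The work goes in short steps, Python scripts to look and compute and a tool call to move; the robot and the scene stay as the last step left them, time stands still between calls to the robot, and variables do not carry over. Pictures are saved under pics/ and viewed, at most 14 in all, crops included, and the job is handed in when it is done.

Besides the shell and the picture viewer there is one more tool, called after "Emit:" in YAML: its name, and indented under it one key for each argument. arm_command: Moves the arm, as the interface text tells. Its arguments: {"type":"object","properties":{"rows":{"type":"array"},"grip_force":{"type":"number"}},"required":["rows"]}

```bash
mkdir -p pics
cat > h.py <<'E'
import numpy as np, cv2
from bench import r
from scipy.spatial.transform import Rotation as R
def grab(n,save=None):
    f=r.grab_frame(n)
    if save: cv2.imwrite('pics/'+save,f['frame'][:,:,::-1])
    return f
def ray(f,uv):
    p=cv2.undistortPoints(np.array(uv,float).reshape(-1,1,2),f['K'],np.array(f['distortion'],float)).reshape(-1,2)
    T=f['world_from_camera']; d=np.c_[p,np.ones(len(p))]@T[:3,:3].T
    return T[:3,3],d
def onplane(f,uv,z):
    o,d=ray(f,uv); return o+d*((z-o[2])/d[:,2])[:,None]
def cloud(f):
    h,w=f['depth'].shape; v,u=np.mgrid[:h,:w]; o,d=ray(f,np.c_[u.ravel(),v.ravel()])
    P=o+d*f['depth'].reshape(-1,1); P[f['depth'].ravel()==0]=np.nan
    return P.reshape(h,w,3)
E
python3 - <<'E'
from h import *
for n in('top','side'):
    f=grab(n,n+'0.png'); print(n,f['world_from_camera'].round(3).tolist(),f['K'].round(1).tolist())
s=r.get_obs(); print({k:np.round(v,3).tolist() for k,v in s.items()})
E
```

```text
top [[0.011, -0.986, 0.165, 0.346], [-1.0, -0.008, 0.021, -0.031], [-0.019, -0.165, -0.986, 0.985], [0.0, 0.0, 0.0, 1.0]] [[470.5, 0.0, 281.2], [0.0, 470.5, 209.8], [0.0, 0.0, 1.0]]
side [[0.954, -0.138, 0.265, 0.255], [-0.299, -0.488, 0.82, -0.8], [0.016, -0.862, -0.507, 0.531], [0.0, 0.0, 0.0, 1.0]] [[491.1, 0.0, 277.1], [0.0, 491.1, 212.5], [0.0, 0.0, 1.0]]
{'clock': 0.1, 'joints': [-1.416, 0.478, 0.022, 1.556, -0.011, 1.109, -0.083], 'qvel': [0.001, -0.003, 0.001, -0.003, 0.001, -0.001, -0.0], 'tau': [0.004, -59.776, 1.614, -28.196, 0.013, 0.005, 0.0], 'tcp_pos': [0.175, 0.651, 0.249], 'orientation': [-0.412, -3.114, 0.003], 'contact_force': [0.512, 1.054, -0.818], 'moment': [0.013, 0.013, 0.019], 'gripper_force': 0.0, 'grip_width': 0.086}
```

View pics/top0.png

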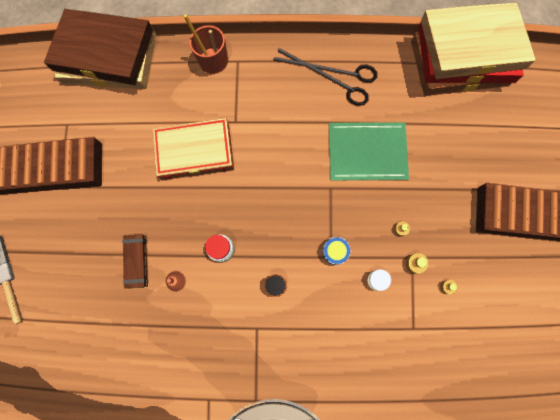

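View pics/side0.png

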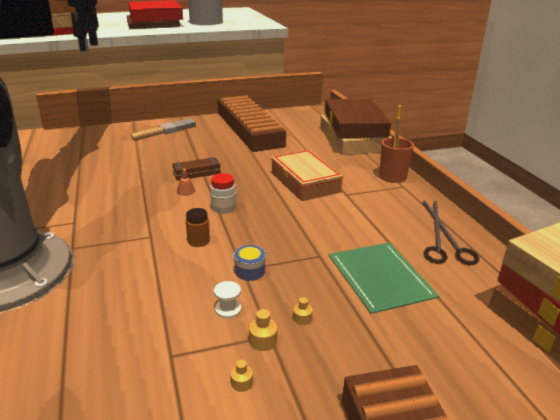

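Top view: mould (135,261), box (192,148), mat (368,151), jar red cap (218,248), tin (336,250). Weight candidates are brass (418,263), (402,228) and (449,287). The largest is at (418,263), so that is the one. Amber jar (275,286), bell (175,281) and spool (379,280) stay. The big ribbed racks (45,165) and (520,212) are not the mould.

```bash
cat > m.py <<'E'
from h import *
# seed boxes (u0,v0,u1,v1) in the top view
B=dict(mould=(112,225,158,298),weight=(405,248,432,278),w2=(392,218,412,240),w3=(440,277,460,297),jar=(200,228,238,268),tin=(318,232,356,270),
 dark=(260,270,290,302),bell=(160,266,190,296),spool=(364,266,394,296),box=(145,110,240,185))
f=grab('top'); C=cloud(f); g=grab('side'); S=cloud(g).reshape(-1,3)
for n,(a,b,c,d) in B.items():
    P=C[b:d,a:c].reshape(-1,3); P=P[P[:,2]>.012]
    zt=np.nanpercentile(P[:,2],90); T=P[P[:,2]>zt-.008].astype(np.float32)
    (x,y),rad=cv2.minEnclosingCircle(T[:,:2]); rr=cv2.minAreaRect(T[:,:2]*1000)
    q=S[(np.hypot(S[:,0]-x,S[:,1]-y)<.03)]; 
    print(n,'ztop',zt.round(4),'side z',np.nanpercentile(q[:,2],95).round(4) if len(q) else None,'c',round(x,4),round(y,4),'r',round(rad,4),'rect',np.round(rr[0],1),np.round(rr[1],1),round(rr[2],1),len(T))
hsv=cv2.cvtColor(f['frame'],cv2.COLOR_RGB2HSV)
m=cv2.inRange(hsv,(60,80,30),(90,255,200)); m=cv2.morphologyEx(m,cv2.MORPH_CLOSE,np.ones((7,7)))
def big(m): return max(cv2.findContours(m,cv2.RETR_EXTERNAL,cv2.CHAIN_APPROX_NONE)[0],key=cv2.contourArea)
def rect(f,m,z):
    p=onplane(f,big(m).reshape(-1,2),z)[:,:2].astype(np.float32)*1000
    rr=cv2.minAreaRect(p); return np.round(rr[0],1),np.round(rr[1],1),round(rr[2],2)
print('mat top',rect(f,m,.003), 'z',np.nanmedian(C[m>0][:,2]))
hs=cv2.cvtColor(g['frame'],cv2.COLOR_RGB2HSV); ms=cv2.morphologyEx(cv2.inRange(hs,(60,80,30),(90,255,200)),cv2.MORPH_CLOSE,np.ones((7,7)))
print('mat side',rect(g,ms,.003))
# box lid by red border + pale inside (top)
red=cv2.inRange(hsv,(0,170,120),(6,255,255))|cv2.inRange(hsv,(174,170,120),(180,255,255))
b=np.zeros_like(red); b[115:172,148:238]=red[115:172,148:238]; print('box red',rect(f,cv2.morphologyEx(b,cv2.MORPH_CLOSE,np.ones((5,5))),.045))
b=np.zeros_like(red); b[230:268,200:236]=red[230:268,200:236]; p=onplane(f,big(b).reshape(-1,2),.072)[:,:2].astype(np.float32); print('cap',cv2.minEnclosingCircle(p))
E
python3 m.py
```

```text
Traceback (most recent call last):
  File "m.py", line 9, in <module>
    (x,y),rad=cv2.minEnclosingCircle(T[:,:2]); rr=cv2.minAreaRect(T[:,:2]*1000)
              ~~~~~~~~~~~~~~~~~~~~~~^^^^^^^^^
cv2.error: OpenCV(4.12.0) /io/opencv/modules/imgproc/src/shapedescr.cpp:201: error: (-215:Assertion failed) count >= 0 && (depth == CV_32F || depth == CV_32S) in function 'minEnclosingCircle'
```

Run:
```python
import cv2
i=cv2.imread('pics/top0.png')[210:310,360:480]
cv2.imwrite('pics/crop.png',cv2.resize(i,None,fx=5,fy=5,interpolation=2))
```

```text
(no output)
```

View pics/crop.png

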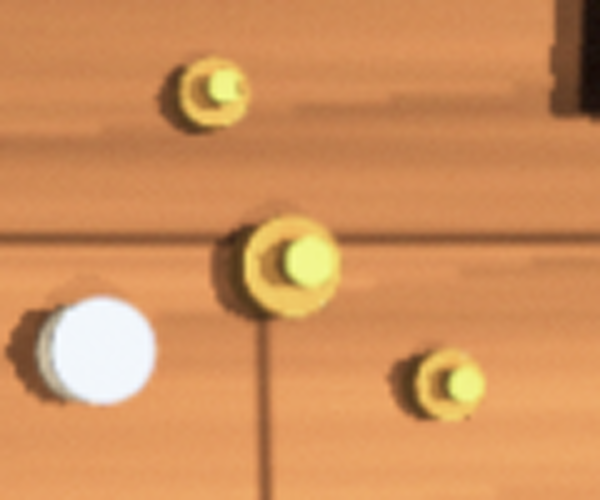

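The crop confirms that the middle brass piece, at crop (290,265) and full frame (418,263), is the largest. That is the weight.

```bash
sed -i 's/T\[:,:2\])/np.ascontiguousarray(T[:,:2]))/; s/T=P\[P\[:,2\]>zt-.008\]/T=P[np.nan_to_num(P[:,2])>zt-.008]/' m.py
sed -i 's/^    zt=/    if len(P)<5: print(n,"few",len(P)); continue\n    zt=/' m.py
python3 m.py; python3 -c "
from h import *
f=grab('top');print((f['depth']>0).mean(), f['depth'][263,418],np.nanmin(f['depth']))"
```

```text
mould ztop 0.0309 side z 0.0289 c 0.396 0.2956 r 0.0589 rect [396.4 295.4] [110.7  45.2] 4.6 1118
weight ztop 0.0544 side z 0.0529 c 0.3994 -0.2919 r 0.0097 rect [ 398.9 -291. ] [16.7 16.9] 46.4 72
w2 ztop 0.039 side z 0.0361 c 0.471 -0.2623 r 0.0074 rect [ 470.5 -261.6] [13.  13.2] 2.1 44
w3 ztop 0.0396 side z 0.0367 c 0.3504 -0.3581 r 0.0077 rect [ 350.7 -357.8] [14.  12.1] 89.5 42
jar ztop 0.0745 side z 0.072 c 0.4254 0.1134 r 0.0241 rect [425.5 112.9] [46.4 47. ] 44.7 473
tin ztop 0.0432 side z 0.0408 c 0.4229 -0.124 r 0.0277 rect [ 423.1 -123.1] [50.7 52.8] 88.7 563
dark ztop 0.0665 side z 0.0638 c 0.3517 -0.0014 r 0.02 rect [351.9  -1.9] [38.7 37.1] 0.8 332
bell ztop 0.0462 side z 0.0485 c 0.3572 0.2095 r 0.0045 rect [357.9 210.3] [8.2 8.2] 59.5 27
spool ztop 0.0449 side z 0.0421 c 0.3642 -0.2098 r 0.0211 rect [ 364.3 -209. ] [39.2 38. ] 89.8 325
box ztop 0.0477 side z 0.0462 c 0.6358 0.1794 r 0.0943 rect [635.8 180.1] [110.4 161.2] 8.3 3649
mat top (array([ 642.3, -197.8]), array([126.8, 167.1]), 0.87) z 0.003653662124179613
mat side (array([ 644. , -200.1]), array([124.4, 163.2]), 1.24)
box red (array([633.7, 179.5]), array([103.7, 150.5]), 8.09)
cap ((0.4252749979496002, 0.11392247676849365), 0.024081770330667496)
0.9959013605442177 0.920873 0.0
```

Measured heights match the sizes given, and the mat–box distance is 379 mm, which is right. Now a helper to turn targets into tool-frame moves.

```bash
cat > p.py <<'E'
import sys
from h import *
# usage: p.py x y z azimuth_of_tool_y(deg)
x,y,z,a=map(float,sys.argv[1:5]); s=r.get_obs(); M=R.from_rotvec(s['orientation']).as_matrix()
c=np.degrees(np.arctan2(M[1,1],M[0,1])); t=(a-c+180)%360-180
# levelling turn (small) in tool frame, then az turn
down=M.T@[0,0,-1]; tilt=np.degrees(np.cross([0,0,1],down))
M2=M@R.from_rotvec([0,0,-np.radians(t)]).as_matrix()
print('tooly az',c.round(1),'turn az',-t.round(1),'tilt fix',tilt.round(2),'shift mm in turned tool',((M2.T@(np.array([x,y,z])-s['tcp_pos']))*1000).round(1),'now',(M.T@(np.array([x,y,z])-s['tcp_pos'])*1000).round(1))
print('tcp',s['tcp_pos'].round(4),'w',round(s['grip_width'],4),'F',s['contact_force'].round(1),'gf',round(s['gripper_force'],1),'t',s['clock'],'j',s['joints'].round(2))
E
python3 p.py .396 .295 .12 94.6
```

```text
tooly az 74.9 turn az -19.7 tilt fix [-0.02  0.    0.  ] shift mm in turned tool [-191.4 -373.2  130.2] now [-305.8 -287.1  130.2]
tcp [0.1753 0.6517 0.2501] w 0.0856 F [ 0.   0.6 -0.3] gf 0.0 t 0.35 j [-1.42  0.48  0.02  1.56 -0.01  1.11 -0.08]
```

Emit:
arm_command:
  rows:
    - {"fingers": 0.5, "az": -6.6}
    - {"fingers": 0.5, "az": -6.6}
    - {"fingers": 0.5, "az": -6.5}
    - {"fingers": 0.5, "x": -0.017, "y": -0.033, "z": 0.01}
    - {"fingers": 0.5, "x": -0.017, "y": -0.033, "z": 0.01}
    - {"fingers": 0.5, "x": -0.017, "y": -0.033, "z": 0.01}
    - {"fingers": 0.5, "x": -0.017, "y": -0.033, "z": 0.01}
    - {"fingers": 0.5, "x": -0.017, "y": -0.033, "z": 0.01}
    - {"fingers": 0.5, "x": -0.017, "y": -0.033, "z": 0.01}
    - {"fingers": 0.5, "x": -0.017, "y": -0.033, "z": 0.01}

```text
validation failed for argument at $.ro...
```

```bash
python3 p.py .396 .295 .12 94.6
```

```text
tooly az 74.9 turn az -19.7 tilt fix [-0.02  0.    0.  ] shift mm in turned tool [-191.4 -373.2  130.2] now [-305.8 -287.1  130.2]
tcp [0.1753 0.6517 0.2501] w 0.0856 F [ 0.   0.6 -0.3] gf 0.0 t 0.35 j [-1.42  0.48  0.02  1.56 -0.01  1.11 -0.08]
```

The call was refused, probably because every key has to be given.

Emit:
arm_command:
  rows:
    - {"fingers": 0.5, "x": 0, "y": 0, "z": 0, "ax": 0, "ay": 0, "az": -6.6}
    - {"fingers": 0.5, "x": 0, "y": 0, "z": 0, "ax": 0, "ay": 0, "az": -6.6}
    - {"fingers": 0.5, "x": 0, "y": 0, "z": 0, "ax": 0, "ay": 0, "az": -6.5}
    - {"fingers": 0.5, "x": -0.017, "y": -0.033, "z": 0.01, "ax": 0, "ay": 0, "az": 0}
    - {"fingers": 0.5, "x": -0.017, "y": -0.033, "z": 0.01, "ax": 0, "ay": 0, "az": 0}
    - {"fingers": 0.5, "x": -0.017, "y": -0.033, "z": 0.01, "ax": 0, "ay": 0, "az": 0}
    - {"fingers": 0.5, "x": -0.017, "y": -0.033, "z": 0.01, "ax": 0, "ay": 0, "az": 0}
    - {"fingers": 0.5, "x": -0.017, "y": -0.033, "z": 0.01, "ax": 0, "ay": 0, "az": 0}
    - {"fingers": 0.5, "x": -0.017, "y": -0.033, "z": 0.01, "ax": 0, "ay": 0, "az": 0}
    - {"fingers": 0.5, "x": -0.017, "y": -0.033, "z": 0.01, "ax": 0, "ay": 0, "az": 0}

```text
clock: 1.18
tcp_pos: [0.3134, 0.4296, 0.1801]
orientation: [-0.127, 3.139, 0.001]
contact_force: [-0.4, 1.2, -0.0]
grip_width: 0.0641
gripper_force: 0.0
```

```bash
python3 p.py .396 .295 .12 94.6
```

```text
tooly az 94.6 turn az 0.0 tilt fix [ 0.03  0.02 -0.  ] shift mm in turned tool [ -71.6 -140.9   60.1] now [ -71.4 -140.9   60.1]
tcp [0.3134 0.4296 0.1801] w 0.0641 F [-0.4  1.2 -0. ] gf 0.0 t 1.1833 j [-1.05  0.33 -0.01  1.97  0.    0.85  0.59]
```

Emit:
arm_command:
  rows:
    - {"fingers": 0.5, "x": -0.0143, "y": -0.0282, "z": 0.008, "ax": 0, "ay": 0, "az": 0}
    - {"fingers": 0.5, "x": -0.0143, "y": -0.0282, "z": 0.008, "ax": 0, "ay": 0, "az": 0}
    - {"fingers": 0.5, "x": -0.0143, "y": -0.0282, "z": 0.008, "ax": 0, "ay": 0, "az": 0}
    - {"fingers": 0.5, "x": -0.0143, "y": -0.0282, "z": 0.008, "ax": 0, "ay": 0, "az": 0}
    - {"fingers": 0.5, "x": -0.0143, "y": -0.0282, "z": 0.008, "ax": 0, "ay": 0, "az": 0}
    - {"fingers": 0.5, "x": 0, "y": 0, "z": 0, "ax": 0, "ay": 0, "az": 0}

```text
clock: 1.68
tcp_pos: [0.398, 0.2896, 0.1391]
orientation: [0.114, -3.139, 0.007]
contact_force: [-0.2, -0.3, -0.4]
grip_width: 0.0639
gripper_force: 0.0
```

```bash
python3 p.py .396 .295 .024 94.6; python3 -c "
from h import *
f=grab('wrist','w1.png'); C=cloud(f).reshape(-1,3)
t=C[(C[:,2]>.02)&(C[:,2]<.04)&(abs(C[:,0]-.396)<.075)&(abs(C[:,1]-.295)<.05)].astype(np.float32)
print(cv2.minAreaRect(np.ascontiguousarray(t[:,:2]*1000)),np.median(t[:,2]),len(t))"
```

```text
tooly az 94.2 turn az -0.4 tilt fix [-0.25 -0.04  0.  ] shift mm in turned tool [  1.5   6.  115. ] now [  1.6   6.  115. ]
tcp [0.398  0.2896 0.1391] w 0.0639 F [-0.2 -0.3 -0.4] gf 0.0 t 1.6833 j [-0.8   0.33  0.05  2.09 -0.02  0.73  0.91]
((398.46148681640625, 295.566162109375), (111.12435913085938, 44.65390396118164), 4.567992687225342) 0.027280826 10173
```

View pics/w1.png

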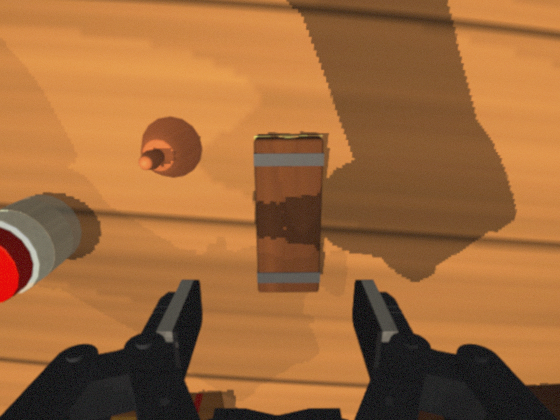

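Wrist view: the mould is at (290,213), clear of both open fingers (near (185,330) and (380,330)), and the bell (170,147) is well off to one side. Mould centre is (0.3975,0.2955) at 4.6°.

Emit:
arm_command:
  rows:
    - {"fingers": 0.5, "x": 0.0005, "y": 0.006, "z": 0.025, "ax": -0.2, "ay": 0, "az": -0.4}
    - {"fingers": 0.5, "x": 0, "y": 0, "z": 0.03, "ax": 0, "ay": 0, "az": 0}
    - {"fingers": 0.5, "x": 0, "y": 0, "z": 0.03, "ax": 0, "ay": 0, "az": 0}
    - {"fingers": 0.5, "x": 0, "y": 0, "z": 0, "ax": 0, "ay": 0, "az": 0}

```text
clock: 2.07
tcp_pos: [0.3913, 0.3018, 0.0513]
orientation: [0.141, -3.132, 0.001]
contact_force: [-0.6, -0.3, 0.1]
grip_width: 0.0637
gripper_force: 0.0
```

```bash
python3 p.py .3972 .2955 .022 94.6
```

```text
tooly az 95.2 turn az 0.6 tilt fix [-0.03 -0.35  0.  ] shift mm in turned tool [-5.5 -6.7 29.3] now [-5.5 -6.8 29.3]
tcp [0.3913 0.3018 0.0513] w 0.0637 F [-0.6 -0.3  0.1] gf 0.0 t 2.0667 j [-0.8   0.48  0.03  2.13 -0.03  0.54  0.91]
```

Emit:
arm_command:
  rows:
    - {"fingers": 0.5, "x": 0, "y": 0, "z": 0, "ax": 0, "ay": 0, "az": 0}
    - {"fingers": 0.5, "x": 0, "y": 0, "z": 0, "ax": 0, "ay": 0, "az": 0}
    - {"fingers": 0.5, "x": 0, "y": 0, "z": 0, "ax": 0, "ay": 0, "az": 0}

```text
clock: 2.32
tcp_pos: [0.3952, 0.3039, 0.0571]
orientation: [-0.139, 3.136, 0.009]
contact_force: [1.3, -0.4, 0.3]
grip_width: 0.0639
gripper_force: 0.0
```

```bash
python3 p.py .3972 .2955 .022 94.6
```

```text
tooly az 95.1 turn az 0.5 tilt fix [ 0.32  0.14 -0.  ] shift mm in turned tool [-1.2 -8.7 35.1] now [-1.1 -8.7 35.1]
tcp [0.3952 0.3039 0.0571] w 0.0639 F [ 1.3 -0.4  0.3] gf 0.0 t 2.3167 j [-0.8   0.47  0.03  2.12 -0.03  0.54  0.91]
```

Emit:
arm_command:
  rows:
    - {"fingers": 0.5, "x": -0.001, "y": -0.004, "z": 0.008, "ax": 0, "ay": 0, "az": 0.2}
    - {"fingers": 0.5, "x": -0.001, "y": -0.004, "z": 0.009, "ax": 0, "ay": 0, "az": 0.2}
    - {"fingers": 0.5, "x": 0, "y": 0, "z": 0.008, "ax": 0, "ay": 0, "az": 0}
    - {"fingers": 0.5, "x": 0, "y": 0, "z": 0, "ax": 0, "ay": 0, "az": 0}
    - {"fingers": 0.5, "x": 0, "y": 0, "z": 0, "ax": 0, "ay": 0, "az": 0}
    - {"fingers": 0.5, "x": 0, "y": 0, "z": 0, "ax": 0, "ay": 0, "az": 0}
    - {"fingers": 0.5, "x": 0, "y": 0, "z": 0, "ax": 0, "ay": 0, "az": 0}

```text
clock: 2.9
tcp_pos: [0.3971, 0.2952, 0.0304]
orientation: [-0.127, 3.139, 0.006]
contact_force: [0.4, -0.6, -0.7]
grip_width: 0.064
gripper_force: 0.0
```

```bash
python3 p.py .3972 .2955 .022 94.6
```

```text
tooly az 94.7 turn az 0.1 tilt fix [ 0.22  0.01 -0.  ] shift mm in turned tool [-0.1  0.3  8.4] now [-0.1  0.3  8.4]
tcp [0.3971 0.2952 0.0304] w 0.064 F [ 0.4 -0.6 -0.7] gf 0.0 t 2.9 j [-0.79  0.52  0.03  2.14 -0.03  0.48  0.92]
```

Emit:
arm_command:
  rows:
    - {"fingers": 0.5, "x": 0, "y": 0, "z": 0.008, "ax": 0.2, "ay": 0, "az": 0}
    - {"fingers": 0.5, "x": 0, "y": 0, "z": 0, "ax": 0, "ay": 0, "az": 0}
    - {"fingers": 0.5, "x": 0, "y": 0, "z": 0, "ax": 0, "ay": 0, "az": 0}
    - {"fingers": -1, "x": 0, "y": 0, "z": 0, "ax": 0, "ay": 0, "az": 0}
    - {"fingers": -1, "x": 0, "y": 0, "z": 0, "ax": 0, "ay": 0, "az": 0}
    - {"fingers": -1, "x": 0, "y": 0, "z": 0, "ax": 0, "ay": 0, "az": 0}
    - {"fingers": -1, "x": 0, "y": 0, "z": 0, "ax": 0, "ay": 0, "az": 0}
    - {"fingers": -1, "x": 0, "y": 0, "z": 0, "ax": 0, "ay": 0, "az": 0}
    - {"fingers": -1, "x": 0, "y": 0, "z": 0, "ax": 0, "ay": 0, "az": 0}
  grip_force: 40

```text
clock: 3.65
tcp_pos: [0.3971, 0.2951, 0.0225]
orientation: [-0.127, 3.139, 0.001]
contact_force: [0.3, 1.5, 3.8]
grip_width: 0.0432
gripper_force: 41.4
```

```bash
python3 p.py .643 -.199 .12 1
```

```text
tooly az 94.6 turn az 93.6 tilt fix [ 0.02  0.02 -0.  ] shift mm in turned tool [-498.3  237.2  -97.6] now [-205.1 -512.4  -97.6]
tcp [0.3971 0.2951 0.0225] w 0.0432 F [0.3 1.5 3.8] gf 41.4 t 3.65 j [-0.79  0.54  0.03  2.14 -0.03  0.47  0.92]
```

Emit:
arm_command:
  rows:
    - {"fingers": -1, "x": 0, "y": 0, "z": -0.02, "ax": 0, "ay": 0, "az": 0}
    - {"fingers": -1, "x": 0, "y": 0, "z": -0.03, "ax": 0, "ay": 0, "az": 0}
    - {"fingers": -1, "x": 0, "y": 0, "z": -0.03, "ax": 0, "ay": 0, "az": 0}
    - {"fingers": -1, "x": 0, "y": 0, "z": -0.03, "ax": 0, "ay": 0, "az": 0}
    - {"fingers": -1, "x": 0, "y": 0, "z": -0.015, "ax": 0, "ay": 0, "az": 4}
    - {"fingers": -1, "x": 0, "y": 0, "z": 0, "ax": 0, "ay": 0, "az": 6}
    - {"fingers": -1, "x": 0, "y": 0, "z": 0, "ax": 0, "ay": 0, "az": 6}
    - {"fingers": -1, "x": 0, "y": 0, "z": 0, "ax": 0, "ay": 0, "az": 6}
    - {"fingers": -1, "x": 0, "y": 0, "z": 0, "ax": 0, "ay": 0, "az": 6}
    - {"fingers": -1, "x": 0, "y": 0, "z": 0, "ax": 0, "ay": 0, "az": 6}

```text
clock: 4.48
tcp_pos: [0.3967, 0.2946, 0.147]
orientation: [-0.804, -3.037, 0.001]
contact_force: [-0.6, 0.5, -1.5]
grip_width: 0.0434
gripper_force: 41.3
```

Emit:
arm_command:
  rows:
    - {"fingers": -1, "x": 0, "y": 0, "z": 0, "ax": 0, "ay": 0, "az": 6}
    - {"fingers": -1, "x": 0, "y": 0, "z": 0, "ax": 0, "ay": 0, "az": 6}
    - {"fingers": -1, "x": 0, "y": 0, "z": 0, "ax": 0, "ay": 0, "az": 6}
    - {"fingers": -1, "x": 0, "y": 0, "z": 0, "ax": 0, "ay": 0, "az": 6}
    - {"fingers": -1, "x": 0, "y": 0, "z": 0, "ax": 0, "ay": 0, "az": 6}
    - {"fingers": -1, "x": 0, "y": 0, "z": 0, "ax": 0, "ay": 0, "az": 6}
    - {"fingers": -1, "x": 0, "y": 0, "z": 0, "ax": 0, "ay": 0, "az": 6}
    - {"fingers": -1, "x": 0, "y": 0, "z": 0, "ax": 0, "ay": 0, "az": 6}
    - {"fingers": -1, "x": 0, "y": 0, "z": 0, "ax": 0, "ay": 0, "az": 6}
    - {"fingers": -1, "x": 0, "y": 0, "z": 0, "ax": 0, "ay": 0, "az": 5.6}

```text
clock: 5.32
tcp_pos: [0.3967, 0.2946, 0.147]
orientation: [2.207, 2.236, -0.001]
contact_force: [-0.6, 0.2, 0.2]
grip_width: 0.0433
gripper_force: 41.3
```

```bash
python3 p.py .643 -.199 .12 1
```

```text
tooly az 0.7 turn az -0.3 tilt fix [-0.03  0.03  0.  ] shift mm in turned tool [-497.8  237.7   27.1] now [-496.8  239.9   27.1]
tcp [0.3967 0.2946 0.147 ] w 0.0433 F [-0.6  0.2  0.2] gf 41.3 t 5.3167 j [-1.11  0.34  0.41  2.1  -0.19  0.74 -0.56]
```

Emit:
arm_command:
  rows:
    - {"fingers": -1, "x": -0.016, "y": 0.008, "z": 0, "ax": 0, "ay": 0, "az": 0}
    - {"fingers": -1, "x": -0.03, "y": 0.0145, "z": 0, "ax": 0, "ay": 0, "az": 0}
    - {"fingers": -1, "x": -0.03, "y": 0.0145, "z": 0, "ax": 0, "ay": 0, "az": 0}
    - {"fingers": -1, "x": -0.03, "y": 0.0145, "z": 0, "ax": 0, "ay": 0, "az": 0}
    - {"fingers": -1, "x": -0.03, "y": 0.0145, "z": 0, "ax": 0, "ay": 0, "az": 0}
    - {"fingers": -1, "x": -0.03, "y": 0.0145, "z": 0, "ax": 0, "ay": 0, "az": 0}
    - {"fingers": -1, "x": -0.03, "y": 0.0145, "z": 0, "ax": 0, "ay": 0, "az": 0}
    - {"fingers": -1, "x": -0.03, "y": 0.0145, "z": 0, "ax": 0, "ay": 0, "az": 0}
    - {"fingers": -1, "x": -0.03, "y": 0.0145, "z": 0, "ax": 0, "ay": 0, "az": 0}
    - {"fingers": -1, "x": -0.03, "y": 0.0145, "z": 0, "ax": 0, "ay": 0, "az": 0}

```text
clock: 6.15
tcp_pos: [0.5408, 0.0099, 0.147]
orientation: [-2.201, -2.241, 0.001]
contact_force: [1.4, 1.3, -1.7]
grip_width: 0.0431
gripper_force: 41.2
```

Emit:
arm_command:
  rows:
    - {"fingers": -1, "x": -0.03, "y": 0.0145, "z": 0, "ax": 0, "ay": 0, "az": 0}
    - {"fingers": -1, "x": -0.03, "y": 0.0145, "z": 0, "ax": 0, "ay": 0, "az": 0}
    - {"fingers": -1, "x": -0.03, "y": 0.0145, "z": 0, "ax": 0, "ay": 0, "az": 0}
    - {"fingers": -1, "x": -0.03, "y": 0.0145, "z": 0, "ax": 0, "ay": 0, "az": 0}
    - {"fingers": -1, "x": -0.03, "y": 0.0145, "z": 0, "ax": 0, "ay": 0, "az": 0}
    - {"fingers": -1, "x": -0.03, "y": 0.0145, "z": 0, "ax": 0, "ay": 0, "az": 0}
    - {"fingers": -1, "x": -0.02, "y": 0.009, "z": 0, "ax": 0, "ay": 0, "az": 0}
    - {"fingers": -1, "x": -0.01, "y": 0.005, "z": 0, "ax": 0, "ay": 0, "az": 0}
    - {"fingers": -1, "x": 0, "y": 0, "z": 0, "ax": 0, "ay": 0, "az": 0}
    - {"fingers": -1, "x": 0, "y": 0, "z": 0, "ax": 0, "ay": 0, "az": 0}

```text
clock: 6.98
tcp_pos: [0.6449, -0.1959, 0.1466]
orientation: [-2.2, -2.24, 0.0]
contact_force: [0.2, 0.3, -0.8]
grip_width: 0.0432
gripper_force: 41.2
```

```bash
python3 p.py .643 -.199 .026 1
```

```text
tooly az 1.0 turn az 0.0 tilt fix [-0.08 -0.06  0.  ] shift mm in turned tool [ -3.2  -1.8 120.6] now [ -3.2  -1.8 120.6]
tcp [ 0.6449 -0.1959  0.1466] w 0.0432 F [ 0.2  0.3 -0.8] gf 41.2 t 6.9833 j [-0.11  0.62  0.46  1.67 -0.33  0.93  0.49]
```

Emit:
arm_command:
  rows:
    - {"fingers": -1, "x": -0.0025, "y": -0.0018, "z": 0.02, "ax": 0, "ay": 0, "az": 0}
    - {"fingers": -1, "x": 0, "y": 0, "z": 0.025, "ax": 0, "ay": 0, "az": 0}
    - {"fingers": -1, "x": 0, "y": 0, "z": 0.025, "ax": 0, "ay": 0, "az": 0}
    - {"fingers": -1, "x": 0, "y": 0, "z": 0.025, "ax": 0, "ay": 0, "az": 0}
    - {"fingers": -1, "x": 0, "y": 0, "z": 0.012, "ax": 0, "ay": 0, "az": 0}
    - {"fingers": -1, "x": 0, "y": 0, "z": 0.004, "ax": 0, "ay": 0, "az": 0}
    - {"fingers": -1, "x": 0, "y": 0, "z": 0, "ax": 0, "ay": 0, "az": 0}
    - {"fingers": -1, "x": 0, "y": 0, "z": 0, "ax": 0, "ay": 0, "az": 0}
    - {"fingers": -1, "x": 0, "y": 0, "z": 0, "ax": 0, "ay": 0, "az": 0}
    - {"fingers": -1, "x": 0, "y": 0, "z": 0, "ax": 0, "ay": 0, "az": 0}

```text
clock: 7.82
tcp_pos: [0.6447, -0.1994, 0.0379]
orientation: [2.2, 2.24, 0.002]
contact_force: [0.5, -0.5, -0.6]
grip_width: 0.0434
gripper_force: 41.2
```

```bash
python3 p.py .643 -.199 .026 1; python3 -c "
from h import *
grab('wrist','w2.png')"
```

```text
tooly az 1.0 turn az 0.0 tilt fix [ 0.14  0.03 -0.  ] shift mm in turned tool [ 0.4 -1.7 11.9] now [ 0.4 -1.7 11.9]
tcp [ 0.6447 -0.1994  0.0379] w 0.0434 F [ 0.5 -0.5 -0.6] gf 41.2 t 7.8167 j [-0.06  0.75  0.4   1.71 -0.4   0.75  0.55]
```

View pics/w2.png

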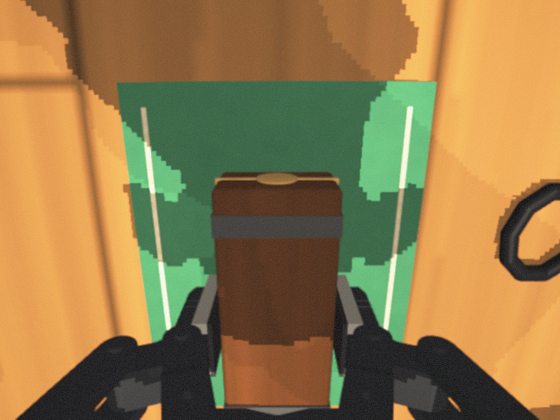

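Wrist view: the mould's centre column is about 277, midway between the mat's white lines (150/405 at row 180). Mat far corners are at (120,83) and (437,81), which I use for a check along y.

```bash
python3 -c "
from h import *
f=grab('wrist'); c=onplane(f,[[120,83],[437,81]],.003); print(c.round(4)); m=c.mean(0); d=c[1]-c[0]; n=np.array([-d[1],d[0]])/np.hypot(*d[:2]); print(np.hypot(*d[:2]), m[:2]+n*.085, m[:2]-n*.085, np.degrees(np.arctan2(d[1],d[0])))
print(onplane(f,[[214,187],[342,187]],.034).round(4))"
```

```text
[[ 0.5792 -0.1152  0.003 ]
 [ 0.707  -0.1121  0.003 ]]
0.1278685987181362 [ 0.64104147 -0.02871295] [ 0.64517056 -0.1986628 ] 1.3917801680039752
[[ 0.621  -0.1497  0.034 ]
 [ 0.6658 -0.1489  0.034 ]]
```

Emit:
arm_command:
  rows:
    - {"fingers": -1, "x": 0, "y": -0.0005, "z": 0.004, "ax": 0, "ay": 0, "az": -0.2}
    - {"fingers": -1, "x": 0, "y": 0, "z": 0.004, "ax": 0, "ay": 0, "az": 0}
    - {"fingers": -1, "x": 0, "y": 0, "z": 0.003, "ax": 0, "ay": 0, "az": 0}
    - {"fingers": -1, "x": 0, "y": 0, "z": 0, "ax": 0, "ay": 0, "az": 0}
    - {"fingers": -1, "x": 0, "y": 0, "z": 0, "ax": 0, "ay": 0, "az": 0}
    - {"fingers": -1, "x": 0, "y": 0, "z": 0, "ax": 0, "ay": 0, "az": 0}

```text
clock: 8.42
tcp_pos: [0.6431, -0.1992, 0.0256]
orientation: [-2.197, -2.245, -0.0]
contact_force: [-2.0, 1.2, 5.2]
grip_width: 0.0433
gripper_force: 42.1
```

```bash
python3 p.py .644 -.199 .0255 1.2
```

```text
tooly az 1.2 turn az 0.0 tilt fix [-0.01 -0.02  0.  ] shift mm in turned tool [0.2 0.9 0.1] now [0.2 0.9 0.1]
tcp [ 0.6431 -0.1992  0.0256] w 0.0433 F [-2.   1.2  5.2] gf 42.1 t 8.4167 j [-0.06  0.77  0.39  1.72 -0.4   0.73  0.55]
```

Touching the mat. I release to about 64 mm and rise.

Emit:
arm_command:
  rows:
    - {"fingers": 0.5, "x": 0, "y": 0, "z": 0, "ax": 0, "ay": 0, "az": 0}
    - {"fingers": 0.5, "x": 0, "y": 0, "z": 0, "ax": 0, "ay": 0, "az": 0}
    - {"fingers": 0.5, "x": 0, "y": 0, "z": 0, "ax": 0, "ay": 0, "az": 0}
    - {"fingers": 0.5, "x": 0, "y": 0, "z": 0, "ax": 0, "ay": 0, "az": 0}
    - {"fingers": 0.5, "x": 0, "y": 0, "z": -0.01, "ax": 0, "ay": 0, "az": 0}
    - {"fingers": 0.5, "x": 0, "y": 0, "z": -0.025, "ax": 0, "ay": 0, "az": 0}
    - {"fingers": 0.5, "x": 0, "y": 0, "z": -0.03, "ax": 0, "ay": 0, "az": 0}
    - {"fingers": 0.5, "x": 0, "y": 0, "z": -0.03, "ax": 0, "ay": 0, "az": 0}
    - {"fingers": 0.5, "x": 0, "y": 0, "z": -0.03, "ax": 0, "ay": 0, "az": 0}
    - {"fingers": 0.5, "x": 0, "y": 0, "z": 0, "ax": 0, "ay": 0, "az": 0}

```text
clock: 9.25
tcp_pos: [0.6466, -0.201, 0.1577]
orientation: [2.192, 2.238, 0.009]
contact_force: [0.2, -0.6, 0.1]
grip_width: 0.0643
gripper_force: 0.0
```

```bash
python3 p.py .3985 -.290 .12 -38
```

```text
tooly az 1.2 turn az 39.2 tilt fix [ 0.59  0.16 -0.  ] shift mm in turned tool [-223.1 -141.1   35.3] now [ -83.7 -250.3   35.3]
tcp [ 0.6466 -0.201   0.1577] w 0.0643 F [ 0.2 -0.6  0.1] gf 0.0 t 9.25 j [-0.11  0.61  0.47  1.66 -0.33  0.94  0.5 ]
```

Emit:
arm_command:
  rows:
    - {"fingers": 0.5, "x": -0.0104, "y": -0.031, "z": 0.002, "ax": 0, "ay": 0, "az": 0}
    - {"fingers": 0.5, "x": -0.0104, "y": -0.031, "z": 0.002, "ax": 0, "ay": 0, "az": 0}
    - {"fingers": 0.5, "x": -0.0104, "y": -0.031, "z": 0.002, "ax": 0, "ay": 0, "az": 0}
    - {"fingers": 0.5, "x": -0.0104, "y": -0.031, "z": 0.002, "ax": 0, "ay": 0, "az": 0}
    - {"fingers": 0.5, "x": -0.0104, "y": -0.031, "z": 0.002, "ax": 0, "ay": 0, "az": 0}
    - {"fingers": 0.5, "x": -0.0104, "y": -0.031, "z": 0.002, "ax": 0, "ay": 0, "az": 0}
    - {"fingers": 0.5, "x": -0.0104, "y": -0.031, "z": 0.002, "ax": 0, "ay": 0, "az": 0}
    - {"fingers": 0.5, "x": -0.0104, "y": -0.031, "z": 0.002, "ax": 0, "ay": 0, "az": 0}

```text
clock: 9.92
tcp_pos: [0.3957, -0.2882, 0.1348]
orientation: [2.197, 2.245, 0.001]
contact_force: [-0.3, -1.0, -0.2]
grip_width: 0.0635
gripper_force: 0.0
```

Emit:
arm_command:
  rows:
    - {"fingers": 0.5, "x": 0, "y": 0, "z": 0, "ax": 0, "ay": 0, "az": 6.5}
    - {"fingers": 0.5, "x": 0, "y": 0, "z": 0, "ax": 0, "ay": 0, "az": 6.5}
    - {"fingers": 0.5, "x": 0, "y": 0, "z": 0, "ax": 0, "ay": 0, "az": 6.5}
    - {"fingers": 0.5, "x": 0, "y": 0, "z": 0, "ax": 0, "ay": 0, "az": 6.5}
    - {"fingers": 0.5, "x": 0, "y": 0, "z": 0, "ax": 0, "ay": 0, "az": 6.5}
    - {"fingers": 0.5, "x": 0, "y": 0, "z": 0, "ax": 0, "ay": 0, "az": 6.5}
    - {"fingers": 0.5, "x": 0, "y": 0, "z": 0, "ax": 0, "ay": 0, "az": 0}
    - {"fingers": 0.5, "x": 0, "y": 0, "z": 0, "ax": 0, "ay": 0, "az": 0}

```text
clock: 10.58
tcp_pos: [0.3972, -0.2877, 0.1346]
orientation: [2.818, 1.388, 0.0]
contact_force: [-0.1, 0.7, 0.1]
grip_width: 0.0641
gripper_force: 0.0
```

```bash
python3 p.py .3985 -.290 .08 -38
python3 - <<'E'
from h import *
f=grab('top'); C=cloud(f); P=C.reshape(-1,3)
t=P[(P[:,2]>.025)&(P[:,2]<.04)&(abs(P[:,0]-.645)<.05)&(abs(P[:,1]+.2)<.075)].astype(np.float32)
print('mould',cv2.minAreaRect(np.ascontiguousarray(t[:,:2]*1000)),np.median(t[:,2]))
w=grab('wrist','w3.png'); C=cloud(w).reshape(-1,3)
for zl,zh in((.045,.06),(.02,.034)):
    t=C[(C[:,2]>zl)&(C[:,2]<zh)&(np.hypot(C[:,0]-.398,C[:,1]+.29)<.035)].astype(np.float32)
    if len(t)>5: print(cv2.minEnclosingCircle(np.ascontiguousarray(t[:,:2])),np.median(t[:,2]),len(t))
E
```

```text
tooly az -37.6 turn az 0.4 tilt fix [ 0.03  0.   -0.  ] shift mm in turned tool [-1.   2.4 54.6] now [-1.   2.3 54.6]
tcp [ 0.3972 -0.2877  0.1346] w 0.0641 F [-0.1  0.7  0.1] gf 0.0 t 10.5833 j [-0.06  0.4   0.69  2.13 -0.38  0.73  0.22]
mould ((640.5955200195312, -200.84249877929688), (47.12171936035156, 110.6505355834961), 0.9584481716156006) 0.031531833
((0.4004124701023102, -0.29226595163345337), 0.010374851524829865) 0.053075887 930
((0.3999924659729004, -0.2922283709049225), 0.021064111962914467) 0.028920637 2037
```

View pics/w3.png

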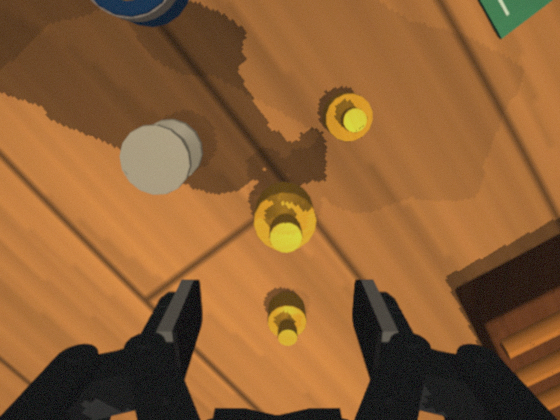

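Wrist view: the weight is at (285,215), lined up between the fingers. The spool (160,157) and the small weights (350,117) and (287,325) are clear. Two views give its centre as (0.400,-0.292).

Emit:
arm_command:
  rows:
    - {"fingers": 0.6, "x": -0.0015, "y": 0.0058, "z": 0.02, "ax": 0, "ay": 0, "az": 0}
    - {"fingers": 0.6, "x": 0, "y": 0, "z": 0.03, "ax": 0, "ay": 0, "az": 0}
    - {"fingers": 0.6, "x": 0, "y": 0, "z": 0.025, "ax": 0, "ay": 0, "az": 0}
    - {"fingers": 0.6, "x": 0, "y": 0, "z": 0.01, "ax": 0, "ay": 0, "az": 0}
    - {"fingers": 0.6, "x": 0, "y": 0, "z": 0, "ax": 0, "ay": 0, "az": 0}
    - {"fingers": 0.6, "x": 0, "y": 0, "z": 0, "ax": 0, "ay": 0, "az": 0}
    - {"fingers": 0.6, "x": 0, "y": 0, "z": 0, "ax": 0, "ay": 0, "az": 0}
    - {"fingers": 0.6, "x": 0, "y": 0, "z": 0, "ax": 0, "ay": 0, "az": 0}

```text
clock: 11.35
tcp_pos: [0.4016, -0.293, 0.0506]
orientation: [2.819, 1.383, 0.002]
contact_force: [0.2, -0.1, -0.5]
grip_width: 0.0683
gripper_force: 0.0
```

```bash
python3 p.py .4 -.292 .022 -38
```

```text
tooly az -37.7 turn az 0.3 tilt fix [ 0.13 -0.03  0.  ] shift mm in turned tool [-0.2 -1.9 28.6] now [-0.2 -1.9 28.6]
tcp [ 0.4016 -0.293   0.0506] w 0.0683 F [ 0.2 -0.1 -0.5] gf 0.0 t 11.35 j [ 0.07  0.55  0.55  2.15 -0.53  0.57  0.35]
```

Emit:
arm_command:
  rows:
    - {"fingers": 0.6, "x": 0, "y": -0.0015, "z": 0.012, "ax": 0, "ay": 0, "az": 0}
    - {"fingers": 0.6, "x": 0, "y": 0, "z": 0.012, "ax": 0, "ay": 0, "az": 0}
    - {"fingers": 0.6, "x": 0, "y": 0, "z": 0.0045, "ax": 0, "ay": 0, "az": 0}
    - {"fingers": 0.6, "x": 0, "y": 0, "z": 0, "ax": 0, "ay": 0, "az": 0}
    - {"fingers": -1, "x": 0, "y": 0, "z": 0, "ax": 0, "ay": 0, "az": 0}
    - {"fingers": -1, "x": 0, "y": 0, "z": 0, "ax": 0, "ay": 0, "az": 0}
    - {"fingers": -1, "x": 0, "y": 0, "z": 0, "ax": 0, "ay": 0, "az": 0}
    - {"fingers": -1, "x": 0, "y": 0, "z": 0, "ax": 0, "ay": 0, "az": 0}
    - {"fingers": -1, "x": 0, "y": 0, "z": 0, "ax": 0, "ay": 0, "az": 0}
    - {"fingers": -1, "x": 0, "y": 0, "z": 0, "ax": 0, "ay": 0, "az": 0}

```text
clock: 12.18
tcp_pos: [0.4, -0.2919, 0.0214]
orientation: [2.82, 1.382, 0.001]
contact_force: [-0.4, 0.3, 5.9]
grip_width: 0.0408
gripper_force: 40.5
```

```bash
python3 p.py .4 -.292 .022 -38;python3 p.py .643 -.199 .022 -38
```

```text
tooly az -37.8 turn az 0.2 tilt fix [ 0.07 -0.02  0.  ] shift mm in turned tool [-0.   0.1 -0.6] now [-0.   0.1 -0.6]
tcp [ 0.4    -0.2919  0.0214] w 0.0408 F [-0.4  0.3  5.9] gf 40.5 t 12.1833 j [ 0.12  0.6   0.49  2.16 -0.58  0.51  0.39]
tooly az -37.8 turn az 0.2 tilt fix [ 0.07 -0.02  0.  ] shift mm in turned tool [222.9 134.3  -0.4] now [222.3 135.2  -0.4]
tcp [ 0.4    -0.2919  0.0214] w 0.0408 F [-0.4  0.3  5.9] gf 40.5 t 12.1833 j [ 0.12  0.6   0.49  2.16 -0.58  0.51  0.39]
```

Emit:
arm_command:
  rows:
    - {"fingers": -1, "x": 0, "y": 0, "z": -0.015, "ax": 0, "ay": 0, "az": 0}
    - {"fingers": -1, "x": 0, "y": 0, "z": -0.03, "ax": 0, "ay": 0, "az": 0}
    - {"fingers": -1, "x": 0, "y": 0, "z": -0.03, "ax": 0, "ay": 0, "az": 0}
    - {"fingers": -1, "x": 0, "y": 0, "z": -0.025, "ax": 0, "ay": 0, "az": 0}
    - {"fingers": -1, "x": 0.015, "y": 0.009, "z": 0, "ax": 0, "ay": 0, "az": 0}
    - {"fingers": -1, "x": 0.028, "y": 0.017, "z": 0, "ax": 0, "ay": 0, "az": 0}
    - {"fingers": -1, "x": 0.028, "y": 0.017, "z": 0, "ax": 0, "ay": 0, "az": 0}
    - {"fingers": -1, "x": 0.028, "y": 0.017, "z": 0, "ax": 0, "ay": 0, "az": 0}
    - {"fingers": -1, "x": 0.028, "y": 0.017, "z": 0, "ax": 0, "ay": 0, "az": 0}
    - {"fingers": -1, "x": 0.028, "y": 0.017, "z": 0, "ax": 0, "ay": 0, "az": 0}

```text
clock: 13.02
tcp_pos: [0.57, -0.2247, 0.1197]
orientation: [-2.819, -1.384, 0.001]
contact_force: [0.4, -0.1, -3.5]
grip_width: 0.0405
gripper_force: 42.0
```

Emit:
arm_command:
  rows:
    - {"fingers": -1, "x": 0.028, "y": 0.017, "z": 0, "ax": 0, "ay": 0, "az": 0}
    - {"fingers": -1, "x": 0.025, "y": 0.015, "z": 0, "ax": 0, "ay": 0, "az": 0}
    - {"fingers": -1, "x": 0.014, "y": 0.009, "z": 0, "ax": 0, "ay": 0, "az": 0}
    - {"fingers": -1, "x": 0, "y": 0, "z": 0.01, "ax": 0, "ay": 0, "az": 0}
    - {"fingers": -1, "x": 0, "y": 0, "z": 0.02, "ax": 0, "ay": 0, "az": 0}
    - {"fingers": -1, "x": 0, "y": 0, "z": 0.01, "ax": 0, "ay": 0, "az": 0}
    - {"fingers": -1, "x": 0, "y": 0, "z": 0, "ax": 0, "ay": 0, "az": 0}
    - {"fingers": -1, "x": 0, "y": 0, "z": 0, "ax": 0, "ay": 0, "az": 0}
    - {"fingers": -1, "x": 0, "y": 0, "z": 0, "ax": 0, "ay": 0, "az": 0}
    - {"fingers": -1, "x": 0, "y": 0, "z": 0, "ax": 0, "ay": 0, "az": 0}

```text
clock: 13.85
tcp_pos: [0.6426, -0.1992, 0.0818]
orientation: [2.82, 1.382, 0.002]
contact_force: [-0.4, -1.1, -2.6]
grip_width: 0.0406
gripper_force: 42.0
```

```bash
python3 p.py .643 -.1992 .0525 -38
python3 - <<'E'
from h import *
w=grab('wrist','w4.png')
hsv=cv2.cvtColor(w['frame'],cv2.COLOR_RGB2HSV)
C=cloud(w).reshape(-1,3)
t=C[(C[:,2]>.026)&(C[:,2]<.037)&(abs(C[:,0]-.643)<.04)&(abs(C[:,1]+.2)<.07)].astype(np.float32)
print(cv2.minAreaRect(np.ascontiguousarray(t[:,:2]*1000)),np.median(t[:,2]),len(t))
E
```

```text
tooly az -37.8 turn az 0.2 tilt fix [ 0.08 -0.03  0.  ] shift mm in turned tool [ 0.2  0.3 29.3] now [ 0.2  0.3 29.3]
tcp [ 0.6426 -0.1992  0.0818] w 0.0406 F [-0.4 -1.1 -2.6] gf 42.0 t 13.85 j [-0.19  0.74  0.59  1.71 -0.52  0.85 -0.03]
((642.5288696289062, -201.96978759765625), (44.70951461791992, 109.24661254882812), 1.4398632049560547) 0.030241396 8817
```

View pics/w4.png

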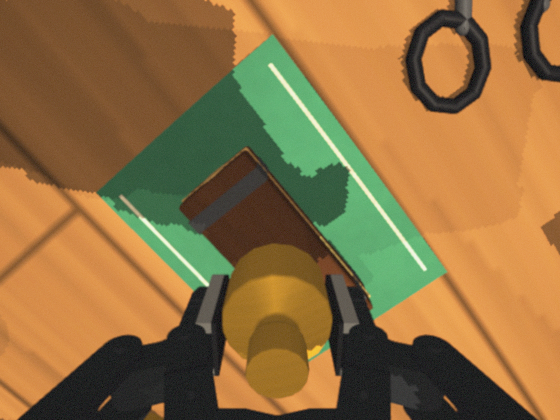

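Wrist view: the weight hangs upright over the mould, and the mould's long edges run parallel to the mat's white lines. Shift 1 mm and lower.

Emit:
arm_command:
  rows:
    - {"fingers": -1, "x": 0.0008, "y": 0.001, "z": 0.012, "ax": 0, "ay": 0, "az": 0}
    - {"fingers": -1, "x": 0, "y": 0, "z": 0.01, "ax": 0, "ay": 0, "az": 0}
    - {"fingers": -1, "x": 0, "y": 0, "z": 0.004, "ax": 0, "ay": 0, "az": 0}
    - {"fingers": -1, "x": 0, "y": 0, "z": 0.001, "ax": 0, "ay": 0, "az": 0}
    - {"fingers": -1, "x": 0, "y": 0, "z": 0.001, "ax": 0, "ay": 0, "az": 0}
    - {"fingers": -1, "x": 0, "y": 0, "z": 0, "ax": 0, "ay": 0, "az": 0}
    - {"fingers": -1, "x": 0, "y": 0, "z": 0, "ax": 0, "ay": 0, "az": 0}
    - {"fingers": -1, "x": 0, "y": 0, "z": 0, "ax": 0, "ay": 0, "az": 0}

```text
clock: 14.57
tcp_pos: [0.6436, -0.1988, 0.0526]
orientation: [2.82, 1.383, 0.0]
contact_force: [-0.1, 0.9, -3.5]
grip_width: 0.0404
gripper_force: 42.0
```

```bash
python3 p.py .643 -.2005 .0525 -38
```

```text
tooly az -37.8 turn az 0.2 tilt fix [ 0.02  0.01 -0.  ] shift mm in turned tool [-1.7  0.6  0.1] now [-1.7  0.6  0.1]
tcp [ 0.6436 -0.1988  0.0526] w 0.0404 F [-0.1  0.9 -3.5] gf 42.0 t 14.5667 j [-0.17  0.77  0.56  1.72 -0.54  0.81 -0.01]
```

Emit:
arm_command:
  rows:
    - {"fingers": -1, "x": -0.0015, "y": 0, "z": 0, "ax": 0, "ay": 0, "az": 0}
    - {"fingers": -1, "x": 0, "y": 0, "z": 0.001, "ax": 0, "ay": 0, "az": 0}
    - {"fingers": -1, "x": 0, "y": 0, "z": 0.0005, "ax": 0, "ay": 0, "az": 0}
    - {"fingers": -1, "x": 0, "y": 0, "z": 0, "ax": 0, "ay": 0, "az": 0}
    - {"fingers": -1, "x": 0, "y": 0, "z": 0, "ax": 0, "ay": 0, "az": 0}

```text
clock: 14.98
tcp_pos: [0.6427, -0.2, 0.0525]
orientation: [-2.821, -1.383, -0.001]
contact_force: [-3.5, 2.2, 8.3]
grip_width: 0.0409
gripper_force: 43.1
```

Emit:
arm_command:
  rows:
    - {"fingers": 0.6, "x": 0, "y": 0, "z": -0.0005, "ax": 0, "ay": 0, "az": 0}
    - {"fingers": 0.6, "x": 0, "y": 0, "z": 0, "ax": 0, "ay": 0, "az": 0}
    - {"fingers": 0.6, "x": 0, "y": 0, "z": 0, "ax": 0, "ay": 0, "az": 0}
    - {"fingers": 0.6, "x": 0, "y": 0, "z": 0, "ax": 0, "ay": 0, "az": 0}
    - {"fingers": 0.6, "x": 0, "y": 0, "z": -0.01, "ax": 0, "ay": 0, "az": 0}
    - {"fingers": 0.6, "x": 0, "y": 0, "z": -0.025, "ax": 0, "ay": 0, "az": 0}
    - {"fingers": 0.6, "x": 0, "y": 0, "z": -0.03, "ax": 0, "ay": 0, "az": 0}
    - {"fingers": 0.6, "x": 0, "y": 0, "z": -0.03, "ax": 0, "ay": 0, "az": 0}
    - {"fingers": 1, "x": 0, "y": 0, "z": -0.02, "ax": 0, "ay": 0, "az": 0}
    - {"fingers": 1, "x": 0, "y": 0, "z": 0, "ax": 0, "ay": 0, "az": 0}

```text
clock: 15.82
tcp_pos: [0.6451, -0.2015, 0.1727]
orientation: [2.816, 1.38, 0.01]
contact_force: [0.3, -0.6, -0.1]
grip_width: 0.0853
gripper_force: 0.0
```

```bash
python3 p.py .426 .1135 .17 -38;  python3 p.py .426 .1135 .17 15
```

```text
tooly az -37.8 turn az 0.2 tilt fix [ 0.45 -0.19  0.  ] shift mm in turned tool [ 1.133e+02 -3.666e+02  2.000e-01] now [ 1.147e+02 -3.662e+02  2.000e-01]
tcp [ 0.6451 -0.2015  0.1727] w 0.0853 F [ 0.3 -0.6 -0.1] gf 0.0 t 15.8167 j [-0.23  0.63  0.66  1.66 -0.45  0.99 -0.08]
tooly az -37.8 turn az -52.8 tilt fix [ 0.45 -0.19  0.  ] shift mm in turned tool [ 3.610e+02 -1.301e+02  2.000e-01] now [ 1.147e+02 -3.662e+02  2.000e-01]
tcp [ 0.6451 -0.2015  0.1727] w 0.0853 F [ 0.3 -0.6 -0.1] gf 0.0 t 15.8167 j [-0.23  0.63  0.66  1.66 -0.45  0.99 -0.08]
```

Emit:
arm_command:
  rows:
    - {"fingers": 1, "x": 0.011, "y": -0.035, "z": 0, "ax": 0, "ay": 0, "az": 0}
    - {"fingers": 1, "x": 0.011, "y": -0.035, "z": 0, "ax": 0, "ay": 0, "az": 0}
    - {"fingers": 1, "x": 0.011, "y": -0.035, "z": 0, "ax": 0, "ay": 0, "az": 0}
    - {"fingers": 1, "x": 0.011, "y": -0.035, "z": 0, "ax": 0, "ay": 0, "az": 0}
    - {"fingers": 1, "x": 0.011, "y": -0.035, "z": 0, "ax": 0, "ay": 0, "az": 0}
    - {"fingers": 1, "x": 0.011, "y": -0.035, "z": 0, "ax": 0, "ay": 0, "az": 0}
    - {"fingers": 1, "x": 0.011, "y": -0.035, "z": 0, "ax": 0, "ay": 0, "az": 0}
    - {"fingers": 1, "x": 0.011, "y": -0.035, "z": 0, "ax": 0, "ay": 0, "az": 0}
    - {"fingers": 1, "x": 0.011, "y": -0.035, "z": 0, "ax": 0, "ay": 0, "az": 0}
    - {"fingers": 1, "x": 0.011, "y": -0.035, "z": 0, "ax": 0, "ay": 0, "az": 0}

```text
clock: 16.65
tcp_pos: [0.432, 0.1025, 0.1669]
orientation: [-2.821, -1.382, -0.0]
contact_force: [1.1, 1.1, -0.2]
grip_width: 0.0852
gripper_force: 0.0
```

Emit:
arm_command:
  rows:
    - {"fingers": 1, "x": 0.005, "y": -0.016, "z": 0.005, "ax": 0, "ay": 0, "az": 0}
    - {"fingers": 1, "x": 0, "y": 0, "z": 0.01, "ax": 0, "ay": 0, "az": 0}
    - {"fingers": 1, "x": 0, "y": 0, "z": 0.015, "ax": 0, "ay": 0, "az": 0}
    - {"fingers": 1, "x": 0, "y": 0, "z": 0.01, "ax": 0, "ay": 0, "az": 0}
    - {"fingers": 1, "x": 0, "y": 0, "z": 0, "ax": 0, "ay": 0, "az": 0}
    - {"fingers": 1, "x": 0, "y": 0, "z": 0, "ax": 0, "ay": 0, "az": 0}
    - {"fingers": 1, "x": 0, "y": 0, "z": 0, "ax": 0, "ay": 0, "az": 0}
    - {"fingers": 1, "x": 0, "y": 0, "z": 0, "ax": 0, "ay": 0, "az": 0}

```text
clock: 17.32
tcp_pos: [0.4243, 0.1148, 0.1273]
orientation: [2.822, 1.381, 0.001]
contact_force: [0.4, -0.4, -0.1]
grip_width: 0.0856
gripper_force: 0.0
```

```bash
python3 p.py .426 .1135 .034 -38
python3 - <<'E'
from h import *
w=grab('wrist','w5.png'); hsv=cv2.cvtColor(w['frame'],cv2.COLOR_RGB2HSV)
C=cloud(w)
t=C.reshape(-1,3); t=t[(t[:,2]>.062)&(t[:,2]<.08)&(np.hypot(t[:,0]-.426,t[:,1]-.1135)<.045)].astype(np.float32)
print('jar',cv2.minEnclosingCircle(np.ascontiguousarray(t[:,:2])),np.median(t[:,2]),len(t))
f=grab('top','t2.png'); hs=cv2.cvtColor(f['frame'],cv2.COLOR_RGB2HSV)
m=cv2.inRange(hs,(60,80,30),(90,255,200)); m=cv2.morphologyEx(m,cv2.MORPH_CLOSE,np.ones((7,7)))
ct=max(cv2.findContours(m,cv2.RETR_EXTERNAL,cv2.CHAIN_APPROX_NONE)[0],key=cv2.contourArea)
print('mat',cv2.minAreaRect(onplane(f,ct.reshape(-1,2),.003)[:,:2].astype(np.float32)*1000))
P=cloud(f).reshape(-1,3); t=P[(P[:,2]>.048)&(P[:,2]<.11)&(abs(P[:,0]-.643)<.04)&(abs(P[:,1]+.2)<.06)].astype(np.float32)
print('weight',cv2.minEnclosingCircle(np.ascontiguousarray(t[:,:2])),t[:,2].max(),np.median(t[:,2]))
cv2.imwrite('pics/t2c.png',cv2.resize(f['frame'][100:200,310:430,::-1],None,fx=5,fy=5,interpolation=2))
E
```

```text
tooly az -37.8 turn az 0.2 tilt fix [ 0.03 -0.05  0.  ] shift mm in turned tool [-0.   2.1 93.3] now [-0.   2.1 93.3]
tcp [0.4243 0.1148 0.1273] w 0.0856 F [ 0.4 -0.4 -0.1] gf 0.0 t 17.3167 j [-0.99  0.33  0.69  2.24 -0.34  0.67 -0.71]
jar ((0.4270903468132019, 0.11327185481786728), 0.024107564240694046) 0.071140096 6082
mat ((642.255615234375, -197.66867065429688), (126.75358581542969, 166.8547821044922), 0.8694069385528564)
weight ((0.6401508450508118, -0.19950160384178162), 0.021660728380084038) 0.08949424 0.062362064
```

View pics/t2c.png

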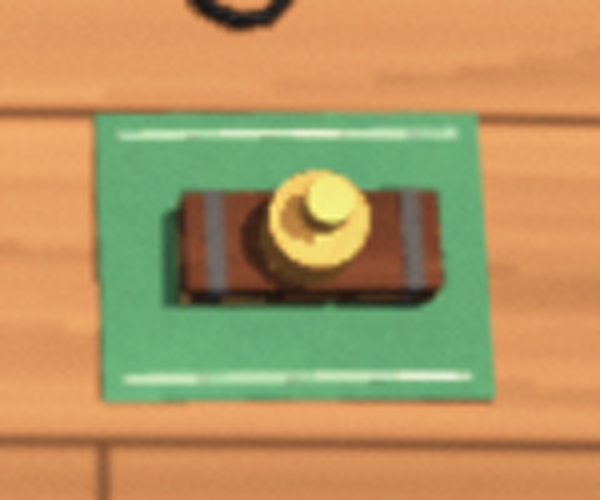

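Crop: the weight stands upright at (318,222), centred on the mould (183–440), and the mould sits in the middle of the mat (95–485) to within about 2 mm. On to the jar.

Emit:
arm_command:
  rows:
    - {"fingers": 1, "x": 0, "y": 0.0022, "z": 0.02, "ax": 0, "ay": 0, "az": 0}
    - {"fingers": 1, "x": 0, "y": 0, "z": 0.025, "ax": 0, "ay": 0, "az": 0}
    - {"fingers": 1, "x": 0, "y": 0, "z": 0.025, "ax": 0, "ay": 0, "az": 0}
    - {"fingers": 1, "x": 0, "y": 0, "z": 0.015, "ax": 0, "ay": 0, "az": 0}
    - {"fingers": 1, "x": 0, "y": 0, "z": 0.008, "ax": 0, "ay": 0, "az": 0}
    - {"fingers": 1, "x": 0, "y": 0, "z": 0, "ax": 0, "ay": 0, "az": 0}
    - {"fingers": 1, "x": 0, "y": 0, "z": 0, "ax": 0, "ay": 0, "az": 0}
    - {"fingers": 1, "x": 0, "y": 0, "z": 0, "ax": 0, "ay": 0, "az": 0}
    - {"fingers": 1, "x": 0, "y": 0, "z": 0, "ax": 0, "ay": 0, "az": 0}
    - {"fingers": 1, "x": 0, "y": 0, "z": 0, "ax": 0, "ay": 0, "az": 0}

```text
clock: 18.25
tcp_pos: [0.426, 0.1142, 0.0346]
orientation: [-2.82, -1.383, -0.003]
contact_force: [0.5, 0.1, 0.4]
grip_width: 0.0854
gripper_force: 0.0
```

```bash
python3 p.py .4262 .1135 .034 -38
```

```text
tooly az -37.7 turn az 0.3 tilt fix [ 0.04 -0.09  0.  ] shift mm in turned tool [-0.4  0.6  0.6] now [-0.4  0.6  0.6]
tcp [0.426  0.1142 0.0346] w 0.0854 F [0.5 0.1 0.4] gf 0.0 t 18.25 j [-0.81  0.51  0.49  2.28 -0.56  0.46 -0.52]
```

Emit:
arm_command:
  rows:
    - {"fingers": -1, "x": 0, "y": 0.0005, "z": 0, "ax": 0, "ay": 0, "az": 0}
    - {"fingers": -1, "x": 0, "y": 0, "z": 0, "ax": 0, "ay": 0, "az": 0}
    - {"fingers": -1, "x": 0, "y": 0, "z": 0, "ax": 0, "ay": 0, "az": 0}
    - {"fingers": -1, "x": 0, "y": 0, "z": 0, "ax": 0, "ay": 0, "az": 0}
    - {"fingers": -1, "x": 0, "y": 0, "z": 0, "ax": 0, "ay": 0, "az": 0}
    - {"fingers": -1, "x": 0, "y": 0, "z": 0, "ax": 0, "ay": 0, "az": 0}
    - {"fingers": -1, "x": 0, "y": 0, "z": 0, "ax": 0, "ay": 0, "az": 0}

```text
clock: 18.83
tcp_pos: [0.4261, 0.1136, 0.0342]
orientation: [-2.821, -1.383, -0.001]
contact_force: [-1.7, -0.0, 7.5]
grip_width: 0.0533
gripper_force: 40.8
```

```bash
python3 p.py .639 -.0095 .034 -38
```

```text
tooly az -37.8 turn az 0.2 tilt fix [ 0.   -0.05  0.  ] shift mm in turned tool [ 34.  243.5   0.3] now [ 33.  243.7   0.3]
tcp [0.4261 0.1136 0.0342] w 0.0533 F [-1.7 -0.   7.5] gf 40.8 t 18.8333 j [-0.8   0.52  0.49  2.28 -0.56  0.46 -0.52]
```

Emit:
arm_command:
  rows:
    - {"fingers": -1, "x": 0, "y": 0, "z": -0.015, "ax": 0, "ay": 0, "az": 0}
    - {"fingers": -1, "x": 0, "y": 0, "z": -0.03, "ax": 0, "ay": 0, "az": 0}
    - {"fingers": -1, "x": 0, "y": 0, "z": -0.025, "ax": 0, "ay": 0, "az": 0}
    - {"fingers": -1, "x": 0.002, "y": 0.015, "z": 0, "ax": 0, "ay": 0, "az": 0}
    - {"fingers": -1, "x": 0.004, "y": 0.03, "z": 0, "ax": 0, "ay": 0, "az": 0}
    - {"fingers": -1, "x": 0.004, "y": 0.03, "z": 0, "ax": 0, "ay": 0, "az": 0}
    - {"fingers": -1, "x": 0.004, "y": 0.03, "z": 0, "ax": 0, "ay": 0, "az": 0}
    - {"fingers": -1, "x": 0.004, "y": 0.03, "z": 0, "ax": 0, "ay": 0, "az": 0}
    - {"fingers": -1, "x": 0.004, "y": 0.03, "z": 0, "ax": 0, "ay": 0, "az": 0}
    - {"fingers": -1, "x": 0.004, "y": 0.03, "z": 0, "ax": 0, "ay": 0, "az": 0}

```text
clock: 19.67
tcp_pos: [0.5965, 0.014, 0.1033]
orientation: [-2.82, -1.383, 0.002]
contact_force: [1.1, 1.1, -1.5]
grip_width: 0.0533
gripper_force: 43.0
```

Emit:
arm_command:
  rows:
    - {"fingers": -1, "x": 0.004, "y": 0.03, "z": 0, "ax": 0, "ay": 0, "az": 0}
    - {"fingers": -1, "x": 0.003, "y": 0.0185, "z": 0, "ax": 0, "ay": 0, "az": 0}
    - {"fingers": -1, "x": 0, "y": 0, "z": 0.015, "ax": 0, "ay": 0, "az": 0}
    - {"fingers": -1, "x": 0, "y": 0, "z": 0.025, "ax": 0, "ay": 0, "az": 0}
    - {"fingers": -1, "x": 0, "y": 0, "z": 0.015, "ax": 0, "ay": 0, "az": 0}
    - {"fingers": -1, "x": 0, "y": 0, "z": 0.006, "ax": 0, "ay": 0, "az": 0}
    - {"fingers": -1, "x": 0, "y": 0, "z": 0, "ax": 0, "ay": 0, "az": 0}
    - {"fingers": -1, "x": 0, "y": 0, "z": 0, "ax": 0, "ay": 0, "az": 0}
    - {"fingers": -1, "x": 0, "y": 0, "z": 0, "ax": 0, "ay": 0, "az": 0}
    - {"fingers": -1, "x": 0, "y": 0, "z": 0, "ax": 0, "ay": 0, "az": 0}

```text
clock: 20.5
tcp_pos: [0.6392, -0.0094, 0.044]
orientation: [2.82, 1.383, 0.003]
contact_force: [-0.4, -0.1, -1.9]
grip_width: 0.0534
gripper_force: 43.0
```

```bash
python3 p.py .6395 -.0095 .034 -38
python3 - <<'E'
from h import *
for n in('side','wrist'):
    C=cloud(grab(n,n+'6.png')).reshape(-1,3)
    t=C[(C[:,2]>.0415)&(C[:,2]<.049)&(abs(C[:,0]-.635)<.085)&(abs(C[:,1]-.18)<.11)].astype(np.float32)
    if len(t)>5: print(n,cv2.minAreaRect(np.ascontiguousarray(t[:,:2]*1000)),np.median(t[:,2]),len(t))
E
```

```text
tooly az -37.7 turn az 0.3 tilt fix [ 0.08 -0.08  0.  ] shift mm in turned tool [ 0.   0.3 10. ] now [ 0.   0.3 10. ]
tcp [ 0.6392 -0.0094  0.044 ] w 0.0534 F [-0.4 -0.1 -1.9] gf 43.0 t 20.5 j [-0.46  0.73  0.54  1.81 -0.53  0.74 -0.29]
side ((638.582275390625, 177.6894073486328), (108.01582336425781, 162.9710693359375), 7.4125075340271) 0.04473031 878
wrist ((633.4671630859375, 112.40848541259766), (72.86785888671875, 30.84449005126953), 8.089366912841797) 0.044176783 12167
```

Emit:
arm_command:
  rows:
    - {"fingers": -1, "x": 0, "y": 0, "z": 0.004, "ax": 0, "ay": 0, "az": 0}
    - {"fingers": -1, "x": 0, "y": 0, "z": 0.004, "ax": 0, "ay": 0, "az": 0}
    - {"fingers": -1, "x": 0, "y": 0, "z": 0.002, "ax": 0, "ay": 0, "az": 0}
    - {"fingers": -1, "x": 0, "y": 0, "z": 0, "ax": 0, "ay": 0, "az": 0}
    - {"fingers": -1, "x": 0, "y": 0, "z": 0, "ax": 0, "ay": 0, "az": 0}
    - {"fingers": -1, "x": 0, "y": 0, "z": 0, "ax": 0, "ay": 0, "az": 0}

```text
clock: 21.1
tcp_pos: [0.6388, -0.0094, 0.0343]
orientation: [-2.82, -1.383, -0.002]
contact_force: [-5.8, 1.6, 14.1]
grip_width: 0.0532
gripper_force: 44.4
```

Contact. Release and rise.

Emit:
arm_command:
  rows:
    - {"fingers": 1, "x": 0, "y": 0, "z": -0.0005, "ax": 0, "ay": 0, "az": 0}
    - {"fingers": 1, "x": 0, "y": 0, "z": 0, "ax": 0, "ay": 0, "az": 0}
    - {"fingers": 1, "x": 0, "y": 0, "z": 0, "ax": 0, "ay": 0, "az": 0}
    - {"fingers": 1, "x": 0, "y": 0, "z": 0, "ax": 0, "ay": 0, "az": 0}
    - {"fingers": 1, "x": 0, "y": 0, "z": -0.01, "ax": 0, "ay": 0, "az": 0}
    - {"fingers": 1, "x": 0, "y": 0, "z": -0.025, "ax": 0, "ay": 0, "az": 0}
    - {"fingers": 1, "x": 0, "y": 0, "z": -0.03, "ax": 0, "ay": 0, "az": 0}
    - {"fingers": 1, "x": 0, "y": 0, "z": -0.03, "ax": 0, "ay": 0, "az": 0}
    - {"fingers": 1, "x": 0, "y": 0, "z": -0.02, "ax": 0, "ay": 0, "az": 0}
    - {"fingers": 1, "x": 0, "y": 0, "z": 0, "ax": 0, "ay": 0, "az": 0}

```text
clock: 21.93
tcp_pos: [0.6413, -0.0102, 0.1536]
orientation: [2.818, 1.381, 0.012]
contact_force: [0.4, -0.1, 0.1]
grip_width: 0.0856
gripper_force: 0.0
```

```bash
python3 p.py .4235 -.1235 .13 -38
```

```text
tooly az -37.8 turn az 0.2 tilt fix [ 0.34 -0.3   0.  ] shift mm in turned tool [-223.5 -102.1   21.9] now [-223.1 -102.8   21.9]
tcp [ 0.6413 -0.0102  0.1536] w 0.0856 F [ 0.4 -0.1  0.1] gf 0.0 t 21.9333 j [-0.53  0.6   0.64  1.76 -0.44  0.92 -0.37]
```

Emit:
arm_command:
  rows:
    - {"fingers": 1, "x": -0.0277, "y": -0.0126, "z": 0, "ax": 0, "ay": 0, "az": 0}
    - {"fingers": 1, "x": -0.0277, "y": -0.0126, "z": 0, "ax": 0, "ay": 0, "az": 0}
    - {"fingers": 1, "x": -0.0277, "y": -0.0126, "z": 0, "ax": 0, "ay": 0, "az": 0}
    - {"fingers": 1, "x": -0.0277, "y": -0.0126, "z": 0, "ax": 0, "ay": 0, "az": 0}
    - {"fingers": 1, "x": -0.0277, "y": -0.0126, "z": 0, "ax": 0, "ay": 0, "az": 0}
    - {"fingers": 1, "x": -0.0277, "y": -0.0126, "z": 0, "ax": 0, "ay": 0, "az": 0}
    - {"fingers": 1, "x": -0.0277, "y": -0.0126, "z": 0, "ax": 0, "ay": 0, "az": 0}
    - {"fingers": 1, "x": -0.0277, "y": -0.0126, "z": 0, "ax": 0, "ay": 0, "az": 0}
    - {"fingers": 1, "x": 0, "y": 0, "z": 0.01, "ax": 0, "ay": 0, "az": 0}
    - {"fingers": 1, "x": 0, "y": 0, "z": 0.01, "ax": 0, "ay": 0, "az": 0}

```text
clock: 22.77
tcp_pos: [0.4223, -0.1234, 0.1282]
orientation: [-2.822, -1.38, -0.002]
contact_force: [0.8, -0.1, 0.0]
grip_width: 0.0852
gripper_force: 0.0
```

Emit:
arm_command:
  rows:
    - {"fingers": 1, "x": 0, "y": 0, "z": 0, "ax": 0, "ay": 0, "az": 0}
    - {"fingers": 1, "x": 0, "y": 0, "z": 0, "ax": 0, "ay": 0, "az": 0}
    - {"fingers": 1, "x": 0, "y": 0, "z": 0, "ax": 0, "ay": 0, "az": 0}
    - {"fingers": 1, "x": 0, "y": 0, "z": 0, "ax": 0, "ay": 0, "az": 0}

```text
clock: 23.1
tcp_pos: [0.424, -0.1227, 0.1284]
orientation: [2.819, 1.384, 0.0]
contact_force: [0.1, -0.0, -0.0]
grip_width: 0.0856
gripper_force: 0.0
```

```bash
python3 p.py .4235 -.1235 .026 -38
python3 - <<'E'
from h import *
t=cloud(grab('wrist')).reshape(-1,3); t=t[(t[:,2]>.034)&(t[:,2]<.047)&(np.hypot(t[:,0]-.4235,t[:,1]+.1235)<.045)].astype(np.float32)
print('tin',cv2.minEnclosingCircle(np.ascontiguousarray(t[:,:2])),np.median(t[:,2]),len(t))
E
```

```text
tooly az -37.7 turn az 0.3 tilt fix [ 0.03  0.01 -0.  ] shift mm in turned tool [ -0.9  -0.  102.4] now [ -0.9  -0.  102.4]
tcp [ 0.424  -0.1227  0.1284] w 0.0856 F [ 0.1 -0.  -0. ] gf 0.0 t 23.1 j [-0.45  0.33  0.71  2.24 -0.35  0.67 -0.15]
tin ((0.4238612651824951, -0.12378299236297607), 0.028007179498672485) 0.03945689 5926
```

Emit:
arm_command:
  rows:
    - {"fingers": 1, "x": -0.001, "y": 0, "z": 0.02, "ax": 0, "ay": 0, "az": 0}
    - {"fingers": 1, "x": 0, "y": 0, "z": 0.03, "ax": 0, "ay": 0, "az": 0}
    - {"fingers": 1, "x": 0, "y": 0, "z": 0.03, "ax": 0, "ay": 0, "az": 0}
    - {"fingers": 1, "x": 0, "y": 0, "z": 0.015, "ax": 0, "ay": 0, "az": 0}
    - {"fingers": 1, "x": 0, "y": 0, "z": 0.008, "ax": 0, "ay": 0, "az": 0}
    - {"fingers": 1, "x": 0, "y": 0, "z": 0, "ax": 0, "ay": 0, "az": 0}
    - {"fingers": 1, "x": 0, "y": 0, "z": 0, "ax": 0, "ay": 0, "az": 0}
    - {"fingers": 1, "x": 0, "y": 0, "z": 0, "ax": 0, "ay": 0, "az": 0}
    - {"fingers": 1, "x": 0, "y": 0, "z": 0, "ax": 0, "ay": 0, "az": 0}
    - {"fingers": 1, "x": 0, "y": 0, "z": 0, "ax": 0, "ay": 0, "az": 0}

```text
clock: 23.98
tcp_pos: [0.4233, -0.1237, 0.0261]
orientation: [2.82, 1.383, 0.003]
contact_force: [0.1, 0.2, 0.7]
grip_width: 0.0857
gripper_force: 0.0
```

Emit:
arm_command:
  rows:
    - {"fingers": -1, "x": 0, "y": 0, "z": 0, "ax": 0, "ay": 0, "az": 0}
    - {"fingers": -1, "x": 0, "y": 0, "z": 0, "ax": 0, "ay": 0, "az": 0}
    - {"fingers": -1, "x": 0, "y": 0, "z": 0, "ax": 0, "ay": 0, "az": 0}
    - {"fingers": -1, "x": 0, "y": 0, "z": 0, "ax": 0, "ay": 0, "az": 0}
    - {"fingers": -1, "x": 0, "y": 0, "z": 0, "ax": 0, "ay": 0, "az": 0}
    - {"fingers": -1, "x": 0, "y": 0, "z": 0, "ax": 0, "ay": 0, "az": 0}
    - {"fingers": -1, "x": 0, "y": 0, "z": 0, "ax": 0, "ay": 0, "az": 0}
  grip_force: 30

```text
clock: 24.57
tcp_pos: [0.4229, -0.1238, 0.0257]
orientation: [2.821, 1.383, 0.001]
contact_force: [-0.6, -0.5, 6.9]
grip_width: 0.0532
gripper_force: 30.3
```

```bash
python3 p.py .6415 .1395 .16 -38
```

```text
tooly az -37.8 turn az 0.2 tilt fix [ 0.02 -0.04  0.  ] shift mm in turned tool [ 342.2   10.3 -134. ] now [ 342.1   11.7 -134. ]
tcp [ 0.4229 -0.1238  0.0257] w 0.0532 F [-0.6 -0.5  6.9] gf 30.3 t 24.5667 j [-0.25  0.53  0.48  2.28 -0.59  0.44  0.05]
```

Emit:
arm_command:
  rows:
    - {"fingers": -1, "x": 0, "y": 0, "z": -0.015, "ax": 0, "ay": 0, "az": 0}
    - {"fingers": -1, "x": 0, "y": 0, "z": -0.03, "ax": 0, "ay": 0, "az": 0}
    - {"fingers": -1, "x": 0, "y": 0, "z": -0.035, "ax": 0, "ay": 0, "az": 0}
    - {"fingers": -1, "x": 0, "y": 0, "z": -0.035, "ax": 0, "ay": 0, "az": 0}
    - {"fingers": -1, "x": 0.01, "y": 0, "z": -0.019, "ax": 0, "ay": 0, "az": 0}
    - {"fingers": -1, "x": 0.02, "y": 0.001, "z": 0, "ax": 0, "ay": 0, "az": 0}
    - {"fingers": -1, "x": 0.03, "y": 0.001, "z": 0, "ax": 0, "ay": 0, "az": 0}
    - {"fingers": -1, "x": 0.03, "y": 0.001, "z": 0, "ax": 0, "ay": 0, "az": 0}
    - {"fingers": -1, "x": 0.03, "y": 0.001, "z": 0, "ax": 0, "ay": 0, "az": 0}
    - {"fingers": -1, "x": 0.03, "y": 0.001, "z": 0, "ax": 0, "ay": 0, "az": 0}

```text
clock: 25.4
tcp_pos: [0.5187, -0.0068, 0.1592]
orientation: [-2.82, -1.383, 0.0]
contact_force: [0.4, -0.1, -0.6]
grip_width: 0.0531
gripper_force: 32.7
```

Emit:
arm_command:
  rows:
    - {"fingers": -1, "x": 0.03, "y": 0.001, "z": 0, "ax": 0, "ay": 0, "az": 0}
    - {"fingers": -1, "x": 0.03, "y": 0.001, "z": 0, "ax": 0, "ay": 0, "az": 0}
    - {"fingers": -1, "x": 0.03, "y": 0.001, "z": 0, "ax": 0, "ay": 0, "az": 0}
    - {"fingers": -1, "x": 0.03, "y": 0.001, "z": 0, "ax": 0, "ay": 0, "az": 0}
    - {"fingers": -1, "x": 0.03, "y": 0.001, "z": 0, "ax": 0, "ay": 0, "az": 0}
    - {"fingers": -1, "x": 0.027, "y": 0.001, "z": 0, "ax": 0, "ay": 0, "az": 0}
    - {"fingers": -1, "x": 0.015, "y": 0.001, "z": 0, "ax": 0, "ay": 0, "az": 0}
    - {"fingers": -1, "x": 0, "y": 0, "z": 0, "ax": 0, "ay": 0, "az": 0}
    - {"fingers": -1, "x": 0, "y": 0, "z": 0, "ax": 0, "ay": 0, "az": 0}
    - {"fingers": -1, "x": 0, "y": 0, "z": 0, "ax": 0, "ay": 0, "az": 0}

```text
clock: 26.23
tcp_pos: [0.6405, 0.138, 0.1588]
orientation: [2.821, 1.381, -0.003]
contact_force: [-0.6, 0.0, -2.3]
grip_width: 0.0531
gripper_force: 32.7
```

```bash
python3 p.py .6415 .1395 .071 -38
python3 - <<'E'
from h import *
C=cloud(grab('wrist','w7.png')).reshape(-1,3)
t=C[(C[:,2]>.041)&(C[:,2]<.049)&(abs(C[:,0]-.635)<.085)&(abs(C[:,1]-.18)<.11)].astype(np.float32)
print(cv2.minAreaRect(np.ascontiguousarray(t[:,:2]*1000)),np.median(t[:,2]),len(t))
E
```

```text
tooly az -37.8 turn az 0.2 tilt fix [-0.03  0.1   0.  ] shift mm in turned tool [ 1.9 -0.1 87.8] now [ 1.9 -0.1 87.8]
tcp [0.6405 0.138  0.1588] w 0.0531 F [-0.6  0.  -2.3] gf 32.7 t 26.2333 j [-0.76  0.62  0.65  1.72 -0.44  0.96 -0.59]
((637.9891967773438, 179.16525268554688), (107.86273193359375, 160.51873779296875), 8.058854103088379) 0.044232808 34982
```

View pics/w7.png

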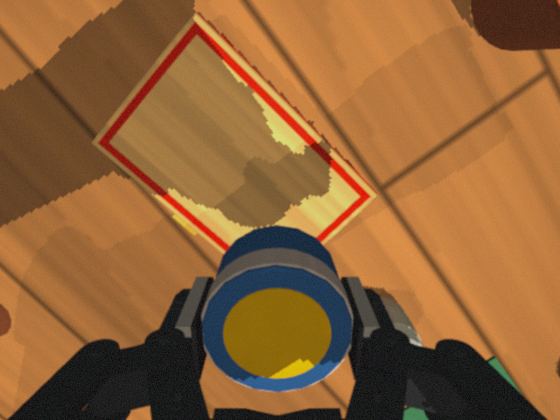

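Wrist view: the blue tin is held level over the near half of the lid. The red border runs (195,25), (103,142), (372,195). Depth gives the lid centre as (0.637,0.179), yaw 8.1° and top 0.0445, so the target is (0.642,0.1395).

Emit:
arm_command:
  rows:
    - {"fingers": -1, "x": 0.002, "y": 0.0003, "z": 0.015, "ax": 0, "ay": 0, "az": 0}
    - {"fingers": -1, "x": 0, "y": 0, "z": 0.025, "ax": 0, "ay": 0, "az": 0}
    - {"fingers": -1, "x": 0, "y": 0, "z": 0.025, "ax": 0, "ay": 0, "az": 0}
    - {"fingers": -1, "x": 0, "y": 0, "z": 0.01, "ax": 0, "ay": 0, "az": 0}
    - {"fingers": -1, "x": 0, "y": 0, "z": 0.004, "ax": 0, "ay": 0, "az": 0}
    - {"fingers": -1, "x": 0, "y": 0, "z": 0, "ax": 0, "ay": 0, "az": 0}
    - {"fingers": -1, "x": 0, "y": 0, "z": 0, "ax": 0, "ay": 0, "az": 0}
    - {"fingers": -1, "x": 0, "y": 0, "z": 0, "ax": 0, "ay": 0, "az": 0}
    - {"fingers": -1, "x": 0, "y": 0, "z": 0, "ax": 0, "ay": 0, "az": 0}

```text
clock: 27.03
tcp_pos: [0.6438, 0.1408, 0.0816]
orientation: [2.821, 1.383, 0.003]
contact_force: [-0.1, -0.3, -1.1]
grip_width: 0.0534
gripper_force: 32.7
```

```bash
python3 p.py .642 .1395 .0705 -38
```

```text
tooly az -37.8 turn az 0.2 tilt fix [ 0.07 -0.11  0.  ] shift mm in turned tool [-2.1 -0.6 11.1] now [-2.1 -0.6 11.1]
tcp [0.6438 0.1408 0.0816] w 0.0534 F [-0.1 -0.3 -1.1] gf 32.7 t 27.0333 j [-0.71  0.72  0.59  1.75 -0.51  0.83 -0.54]
```

Emit:
arm_command:
  rows:
    - {"fingers": -1, "x": -0.001, "y": -0.0003, "z": 0.004, "ax": 0, "ay": 0, "az": 0}
    - {"fingers": -1, "x": 0, "y": 0, "z": 0.004, "ax": 0, "ay": 0, "az": 0}
    - {"fingers": -1, "x": 0, "y": 0, "z": 0.002, "ax": 0, "ay": 0, "az": 0}
    - {"fingers": -1, "x": 0, "y": 0, "z": 0.001, "ax": 0, "ay": 0, "az": 0}
    - {"fingers": -1, "x": 0, "y": 0, "z": 0, "ax": 0, "ay": 0, "az": 0}
    - {"fingers": -1, "x": 0, "y": 0, "z": 0, "ax": 0, "ay": 0, "az": 0}
    - {"fingers": -1, "x": 0, "y": 0, "z": 0, "ax": 0, "ay": 0, "az": 0}

```text
clock: 27.62
tcp_pos: [0.6419, 0.1401, 0.0708]
orientation: [-2.82, -1.383, -0.0]
contact_force: [-6.0, -0.4, 12.8]
grip_width: 0.053
gripper_force: 34.1
```

Contact. Release, rise and move clear.

Emit:
arm_command:
  rows:
    - {"fingers": 1, "x": 0, "y": 0, "z": -0.0005, "ax": 0, "ay": 0, "az": 0}
    - {"fingers": 1, "x": 0, "y": 0, "z": 0, "ax": 0, "ay": 0, "az": 0}
    - {"fingers": 1, "x": 0, "y": 0, "z": 0, "ax": 0, "ay": 0, "az": 0}
    - {"fingers": 1, "x": 0, "y": 0, "z": 0, "ax": 0, "ay": 0, "az": 0}
    - {"fingers": 1, "x": 0, "y": 0, "z": -0.01, "ax": 0, "ay": 0, "az": 0}
    - {"fingers": 1, "x": 0, "y": 0, "z": -0.025, "ax": 0, "ay": 0, "az": 0}
    - {"fingers": 1, "x": 0, "y": 0, "z": -0.03, "ax": 0, "ay": 0, "az": 0}
    - {"fingers": 1, "x": 0, "y": 0, "z": -0.03, "ax": 0, "ay": 0, "az": 0}
    - {"fingers": 1, "x": 0, "y": 0, "z": -0.03, "ax": 0, "ay": 0, "az": 0}
    - {"fingers": 1, "x": 0, "y": 0, "z": -0.03, "ax": 0, "ay": 0, "az": 0}

```text
clock: 28.45
tcp_pos: [0.6419, 0.1398, 0.2268]
orientation: [2.821, 1.382, 0.0]
contact_force: [0.5, 0.7, 0.1]
grip_width: 0.0853
gripper_force: 0.0
```

Emit:
arm_command:
  rows:
    - {"fingers": 1, "x": -0.02, "y": -0.025, "z": 0, "ax": 0, "ay": 0, "az": 0}
    - {"fingers": 1, "x": -0.02, "y": -0.025, "z": 0, "ax": 0, "ay": 0, "az": 0}
    - {"fingers": 1, "x": -0.02, "y": -0.025, "z": 0, "ax": 0, "ay": 0, "az": 0}
    - {"fingers": 1, "x": -0.02, "y": -0.025, "z": 0, "ax": 0, "ay": 0, "az": 0}
    - {"fingers": 1, "x": -0.02, "y": -0.025, "z": 0, "ax": 0, "ay": 0, "az": 0}
    - {"fingers": 1, "x": -0.02, "y": -0.025, "z": 0, "ax": 0, "ay": 0, "az": 0}
    - {"fingers": 1, "x": 0, "y": 0, "z": 0, "ax": 0, "ay": 0, "az": 0}
    - {"fingers": 1, "x": 0, "y": 0, "z": 0, "ax": 0, "ay": 0, "az": 0}
    - {"fingers": 1, "x": 0, "y": 0, "z": 0, "ax": 0, "ay": 0, "az": 0}

```text
clock: 29.2
tcp_pos: [0.4509, 0.1374, 0.2256]
orientation: [-2.82, -1.383, -0.003]
contact_force: [0.4, 0.3, -0.3]
grip_width: 0.0852
gripper_force: 0.0
```

Run:
```python
from h import *
for n in('top','side'):
    f=grab(n,n+'9.png'); C=cloud(f).reshape(-1,3)
    for k,(x,y,zl,zh) in dict(tin=(.642,.14,.078,.092),jar=(.639,-.0094,.066,.08),weight=(.643,-.2,.078,.092)).items():
        t=C[(C[:,2]>zl)&(C[:,2]<zh)&(np.hypot(C[:,0]-x,C[:,1]-y)<.04)].astype(np.float32)
        if len(t)>3: print(n,k,np.round(cv2.minEnclosingCircle(np.ascontiguousarray(t[:,:2]))[0],4),np.median(t[:,2]))
```

```text
top tin [0.6399 0.1421] 0.08573079
top jar [ 0.6367 -0.0091] 0.07255423
top weight [ 0.6401 -0.1994] 0.085184
side tin [0.6422 0.139 ] 0.08474791
side jar [ 0.6399 -0.0093] 0.071348086
side weight [ 0.6426 -0.2   ] 0.08394795
```

View pics/top9.png

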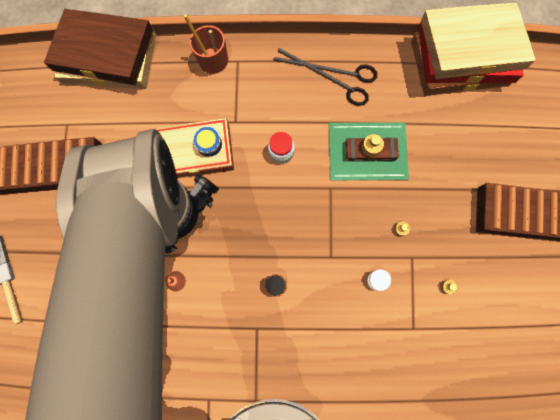

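View pics/side9.png

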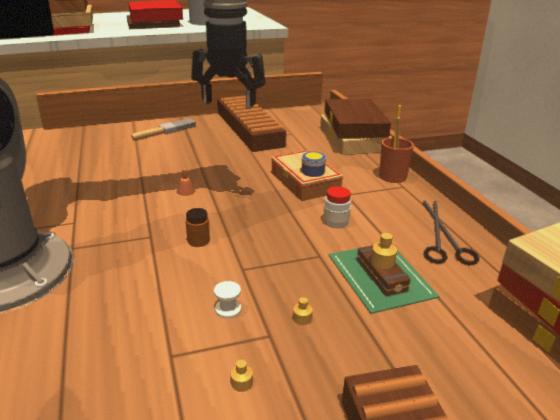

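Everything is in place. In the top view the tin is at (207,141) on the half of the lid nearer the jar, the jar is at (281,147) and the weight is on the mould at (373,146). The bell, amber jar and spool have not moved.

```bash
python3 -c "
from bench import r
print(r.hand_in())"
```

```text
the job is handed in; nothing more can be done
None
```

The bench is set out in the order asked and handed in at about 29 s on the clock, each piece within about 3 mm of its target by the cameras, with the amber jar, bell and spool left where they stood.

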